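Lock the stop screw of a cast steering knuckle with its jam nut

ROBOT

A 6-joint arm with a two-finger parallel gripper is mounted at the origin on the work surface. World frame = base frame: x ahead of the robot, y to its left, z up, the work surface at z = 0. Lengths are in m, angles in rad, forces in N, time in s.
With the tool pointing down it reaches from about 0.25 to 0.8 m from the base axis. Payload 8.5 kg.
Tool frame: the origin (TCP) lies on the centre line of the jaws, within the pads' length; the fingertips stand 19 mm ahead of it and the grasp point (between the pads) is the TCP; z points along the fingers, y is the direction in which the jaws open and shut (so a half turn about z gives the same grasp; the last joint's range is limited). The gripper opens to 85 mm and grips with 20 to 120 N. Pads are 22 mm wide; open, the fingers measure 114 mm over their backs; the gripper's body (76 mm by 85 mm) begins 54 mm behind the grasp point. The pads swing forward as they close: fully open they stand 13 mm farther back than shut.
Start: joints at [1.223, 0.238, -0.013, 1.319, 0, 1.571], TCP at [0.179, 0.494, 0.226] pointing down, gripper open.
Joint ranges: [-2.66, 2.66], [-1.03, 1.9], [-1.14, 1.46], [-1.82, 2.27], [-1.45, 1.34], [-3.14, 3.14]. Speed limits (rad/s): [2.22, 2.22, 2.79, 3.14, 3.14, 3.14].

INTERFACE

Orientations are given as a unit quaternion [x, y, z, w].
In Python, from plant import env gives the robot as it stands.
- The arm moves only by the tool step_arm, never from a script. Its argument "series" is a list of rows, each an object with "delta_pos": the shift along the tool's x, y, z in m, a list of three; "angular": the turn, a rotation vector about the tool's x, y, z in rad, a list of three; "hand": the closure in counts, from 0 (fully open) to 255 (shut). In form: [{"delta_pos": [tx, ty, tz], "angular": [rx, ry, rz], "hand": hand}, ...]. A call has exactly 10 rows; each row shifts and turns the commanded pose from where the row before left it, along the tool's axes as they then stand; what a row does not reach is not made up. A row lasts 1/8 s, in which the tool goes at most 62.5 mm and 10.7 degrees, less where a joint would pass 70% of its speed; a pose out of reach is approached as far as the arm can. A call with a gripper value outside its range is refused whole. The fingers move at their own pace and stop on an object; "force" is the grip in N (left out, the last holds). Time passes only in rows, so rows that do not move let the fingers close, or fill a call up. It gives the time, the measured TCP pose, the force and the opening at its end, in the units of the state.
- env.sense(): the state, without advancing time (a new reading comes with each control period).
- env.camera(name): name is "scene" or "side" or "wrist"; returns a dict with "color" (480x640x3 uint8, red, green, blue), "z_map" (480x640 float32, m along the optical axis (not along the pixel's ray), 0 where there is no reading), "vertical_fov" (degrees; the focal length in pixels is half the picture's height over the tangent of half this angle, whatever the lens; pixels are square), "cx", "cy" (the principal point, pixels), "dist_coeffs" ([k1, k2, p1, p2, k3] as OpenCV has them; the pictures are not rectified), "world_to_cam" (4x4, takes a point from world to camera coordinates); the wrist camera has in their place "hand_eye" (4x4, takes a point from camera to tool coordinates, whose origin is the TCP and whose axes are the flange's). Camera axes: x right, y up, looking along -z (the intrinsics and any distortion apply to the point x, -y, -z); pixel columns grow to the right and rows downward; lengths in m; the calibration is good to about 2 mm. A picture is of the moment at which its call begins: read the wrist's pose just before it.
- env.sign_off(): hands the job in, once; it reports no verdict.
The state is a dict: "clock": time; "q": joint angles; "qvel": joint speeds; "tau": joint torques, N m; "tool_pos": TCP position; "eef_rot": TCP orientation; "ft_force": force on the tool from outside, world axes, zero at the start; "wrist_torque": the same for the moment, N m; "opening": finger opening in m.
Only numpy, scipy, OpenCV 4.12 (cv2) and the standard library are available. Lean on these libraries where they do the work, as an engineer would, in place of code of your own. Each camera call takes 0.05 s, during which the arm holds its last target. There are 200 camera calls.

TASK

The steering stop screw of the cast knuckle on the sloping stand is already set: put the small spanner on its square head and leave it there with the handle on the step of the casting's ear, so that the ear keeps the screw from turning. With the big spanner turn the locknut below it clockwise, seen from above, until it is fully tight against the casting, without losing the screw's setting. Then take both spanners off, lay them down flat on the rubber tool mat again without dropping them, and leave everything else where it is.

Things in the scene. Friction and masses are not known exactly. Their poses are not given: they have to be found in the camera images.
- stand: fixed steel stand, plate sloping at 30 deg, cast aluminium knuckle clamped on it. Origin on the bench under the screw seat, z up, x level (yaw varies). Slope directions used below: u = x cos30 + z sin30 (up the slope), v = y, n = z cos30 - x sin30 (the screw's axis: it leans 30 deg from vertical towards the stand's -x)
- nut_seat (a point): point S: top of the boss (58 mm across, bevelled to 46) on the screw's axis, 150 mm above the stand's origin. Along n from S, mm: locknut 0-16, bare 24 mm thread 16-30, collar 38 mm across 30-38, square head 38-60. Clamp strap, studs and hub (up to 19 above S) lie at u over 69; the rest of casting and plate is 8 or more below S, save the ear
- ear_step (a point): corner of the ear's flat step, at u = -16, v = -133, n = +37 mm from S. The ear is a stepped lug at v = -117 to -149: its step spans u = -16 to +23; its upright part, 26 mm higher, spans u = -52 to -16. A handle along -v, square to the ear, lies on the step 5 mm clear of the upright, which stops it from turning clockwise
- stopscrew (a joint): turn of the screw about n, rad, counter-clockwise seen from above. At 0 two flats of the square face along u and two along v; starts at 0 to 0.12. Light drag (about 0.15 N m): a locknut turned without holding the screw takes the screw along
- locknut (a joint): turn of the locknut on the screw, rad, growing clockwise seen from above; 0 is fully tight (solid stop), starts 0.45 to 0.7 loose (negative). About 0.5 N m turns it. With both joints at 0 two of its six flats face along u and -u. Its height does not change visibly
- screw_head (a point): on the screw's axis in the square head (27 mm across flats), 45 mm above S: centre of a spanner lying on the collar; z along n, x and y through the flats
- screw_flat (a point): mark on the screw: middle of the top edge of one flat of the square head, 13.5 mm from the axis; shows whether the setting has turned
- nut_centre (a point): centre of the locknut, 8 mm above S on the axis; steel hexagon 36 mm across flats, 16 mm thick; z along n; its flats face along this frame's x and every 60 deg from it
- mat: black rubber tool mat fixed on the bench, 270 x 250 x 6 mm; origin centre of its underside, x and y along its sides
- small_spanner: smaller open-ended steel spanner for the square head, 14 mm thick throughout, 164 mm long, 0.28 kg. Origin on its underside at the jaw's centre; jaw opens to +x, 29 mm wide, prong tips at x = +12, throat at -15.5, head 60 mm across; handle 22 mm wide along -x to x = -152. z up as it lies, jaw to the left (mat's +y)
- small_jaw (a point): centre of the small spanner's jaw, at mid-thickness
- small_grip (a point): middle of the small spanner's thickness on its handle, 70 mm from the jaw's centre, near its balance
- small_end (a point): underside of the small spanner's handle near its end, 133 mm from the jaw's centre: the part that lies on the ear's step
- big_spanner: bigger open-ended steel spanner for the locknut, 14 mm thick throughout, 181 mm long, 0.32 kg. Origin on its underside at the jaw's centre; jaw opens to +x, 38.5 mm wide, prong tips at x = +16, throat at -22, head 74 mm across; handle 26 mm wide along -x to x = -165. z up as it lies. Goes on sideways between boss and collar
- big_jaw (a point): centre of the big spanner's jaw, at mid-thickness
- big_grip (a point): middle of the big spanner's thickness on its handle, 85 mm from the jaw's centre
- ring_spanner: bystander: ring spanner with a closed ring of 48 mm, 14 mm thick and 172 mm long, lying on the mat, where the three tools' places are swapped; fits nothing here
- piston: bystander: cast aluminium piston, 80 mm across and 66 mm high, standing on the bench
- conrod: bystander: cast connecting rod lying flat, 155 mm long, 76 mm wide, 22 mm high, origin under its middle
- crucible: bystander: dark steel pot, 90 mm across and 85 mm high
- foil_bowl: bystander: aluminium bowl, 130 mm across and 40 mm high
- brush: bystander: bench brush lying on the bench
- gate_casting: bystander: sprue-and-gate casting, 110 mm long, 75 mm wide, with a 45 mm high stub at one end
Mind the look-alikes: they are no part of the job. Leave any purple look-alike of the big_spanner alone.

How it is judged:
On the way, in this order (a step that is already met when the one before it is completed fails the run):
1. the small spanner sits on the square head, its handle end on the ear's step, and the robot has let go of it (distance between small_jaw and screw_head below 0.01 m and angle between the z axis of small_spanner and the z axis of screw_head, either way round below 0.15 rad and contact force between the fingers and small_spanner below 0.1 N and distance between small_end and ear_step below 0.045 m), for 0.2 s.
2. the big spanner is on the locknut while the small one holds the screw (distance between small_jaw and screw_head below 0.01 m and angle between the z axis of small_spanner and the z axis of screw_head, either way round below 0.15 rad and distance between big_jaw and nut_centre below 0.012 m and angle between the z axis of big_spanner and the z axis of nut_centre, either way round below 0.15 rad), for 0.1 s.
3. the locknut is fully tight, both spanners still on (all of step 2 and value of joint locknut above -0.05 rad), for 0.1 s.
At the end, for the whole second after the job is handed in: The locknut is within 4 deg of fully tight, the screw within 25 deg of where it was set (its flat mark has moved under 5.8 mm), and both spanners lie still and flat, with the middles of their handles on the rubber mat (value of joint locknut above -0.07 rad and distance of screw_flat from where it was at the start of the episode below 0.0058 m and x of small_grip in the frame of mat between -0.135 and 0.135 m and y of small_grip in the frame of mat between -0.125 and 0.125 m and z of each of small_grip, big_grip in the frame of mat below 0.02 m and angle between the z axis of each of small_spanner, big_spanner and the z axis of mat, either way round below 0.12 rad and linear speed of each of small_spanner, big_spanner below 0.02 m/s and x of big_grip in the frame of mat between -0.135 and 0.135 m and y of big_grip in the frame of mat between -0.125 and 0.125 m); the robot touches nothing.
It fails at once if the screw loses its setting: it turns more than 25 deg (distance of screw_flat from where it was at the start of the episode above 0.0058 m).
It fails at once if a spanner is dropped (falls faster than 1.6 m/s) (linear speed of any of small_spanner, big_spanner above 1.6 m/s).
It fails at once if a bystander is shifted by more than 20 mm (distance of any of ring_spanner, piston, conrod, crucible, foil_bowl, brush, gate_casting from where it was at the start of the episode above 0.02 m).
It also fails if it takes over 72 s, if anything falls off the work surface, if the arm or the gripper's body presses on something with over 40 N, if the wrist force passes 120 N, or if a joint passes its speed limit or range.

## Working session

There is one attempt and no reset: what is moved stays moved. The work goes in short steps, Python scripts to look and compute and a tool call to move; the robot and the scene stay as the last step left them, time stands still between calls to the robot, and variables do not carry over. Pictures are saved under pics/ and viewed, on a budget of 10 in all, crops included, one or two more only if the job needs it, and the job is handed in when it is done.

Besides the shell and the picture viewer there is one more tool, called after ">>>" in YAML: its name, and indented under it one key for each argument. step_arm: Moves the arm, as the interface text tells. Its arguments: {"type":"object","properties":{"series":{"type":"array","items":{"type":"object","properties":{"delta_pos":{"type":"array","items":{"type":"number"}},"angular":{"type":"array","items":{"type":"number"}},"hand":{"type":"number"}}}},"force":{"type":"number"}},"required":["series"]}

```bash
ls; mkdir -p pics
cat > h.py <<'E'
import numpy as np, cv2, pickle
from scipy.spatial.transform import Rotation as R
from plant import env
def K(c):
    f=240/np.tan(np.radians(c["vertical_fov"])/2)
    return np.array([[f,0,c["cx"]],[0,f,c["cy"]],[0,0,1]])
def c2w(c,s=None):
    if "world_to_cam" in c: return np.linalg.inv(np.array(c["world_to_cam"]))
    T=np.eye(4);T[:3,:3]=R.from_quat(s["eef_rot"]).as_matrix();T[:3,3]=s["tool_pos"]
    return T@np.array(c["hand_eye"])
def rays(c,px,s=None):
    px=np.asarray(px,float).reshape(-1,1,2)
    u=cv2.undistortPoints(px,K(c),np.array(c["dist_coeffs"],float))[:,0]
    d=np.c_[u[:,0],-u[:,1],-np.ones(len(u))]
    T=c2w(c,s); return T[:3,3],d@T[:3,:3].T
def plane(c,px,z,s=None):
    o,d=rays(c,px,s); return o+d*((z-o[2])/d[:,2])[:,None]
def cloud(c,s=None):
    yy,xx=np.mgrid[:480,:640]; o,d=rays(c,np.c_[xx.ravel(),yy.ravel()],s)
    return (o+d*c["z_map"].reshape(-1,1)).reshape(480,640,3)
def snap(n):
    s=env.sense(); c=env.camera(n); return c,s
def save(c,name): cv2.imwrite(f"pics/{name}.png",cv2.cvtColor(c["color"],cv2.COLOR_RGB2BGR))
E
python3 - <<'E'
from h import *
D={}
for n in("scene","side","wrist"):
    c,s=snap(n);D[n]=(c,s);save(c,n+"0");print(n,c["vertical_fov"],c["dist_coeffs"],c2w(c,s).round(3).tolist())
pickle.dump(D,open("d0.pkl","wb"));print(s)
E
```

```text
pics
scene 47.98183413294683 [-0.09426989  0.          0.          0.          0.        ] [[0.121, -0.677, 0.726, 1.392], [0.992, 0.099, -0.073, -0.112], [-0.022, 0.729, 0.684, 1.014], [0.0, 0.0, 0.0, 1.0]]
side 42.53275440936559 [-0.10247025  0.          0.          0.          0.        ] [[0.964, 0.194, -0.185, 0.213], [-0.267, 0.74, -0.618, -1.005], [0.017, 0.644, 0.764, 1.325], [0.0, 0.0, 0.0, 1.0]]
wrist 60.326271199879685 [-0.07755882  0.          0.          0.          0.        ] [[0.341, -0.899, -0.277, 0.109], [0.94, 0.325, 0.101, 0.519], [-0.001, -0.295, 0.956, 0.373], [0.0, 0.0, 0.0, 1.0]]
{'clock': 0.1, 'q': array([ 1.22298614e+00,  2.38739210e-01, -1.41632562e-02,  1.31916328e+00,
       -3.60960949e-06,  1.57079197e+00]), 'qvel': array([-0.00014818, -0.0032773 ,  0.00283726,  0.00093661, -0.00084167,
       -0.00119006]), 'tau': array([-1.27764679e-04, -5.39719248e+01,  3.46996987e+01,  1.34181828e-02,
       -2.21749403e-06,  1.15014328e-05]), 'tool_pos': array([0.17881928, 0.49322475, 0.22563484]), 'eef_rot': array([ 1.73027667e-01,  9.84916760e-01, -6.25448616e-04, -1.08047587e-04]), 'ft_force': array([ 0.97213178,  1.030906  , -0.5541903 ]), 'wrist_torque': array([ 0.06987996,  0.00063385, -0.04087108]), 'opening': 0.08538146988908894}
```

View pics/scene0.png

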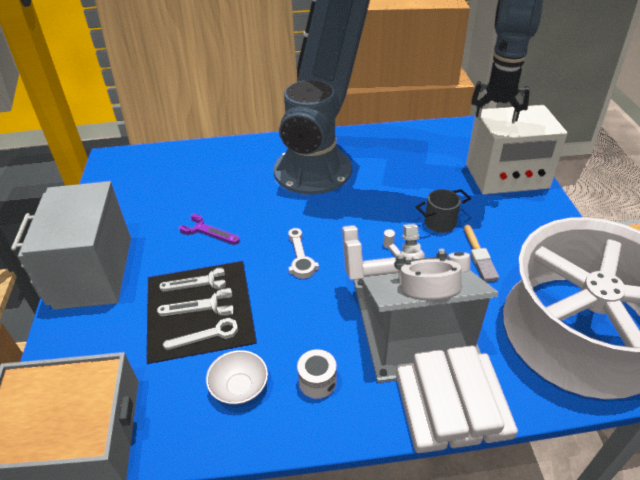

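View pics/side0.png

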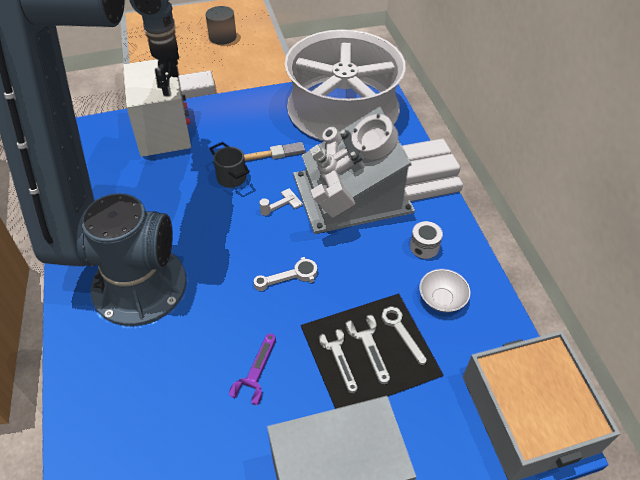

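Both views show the mat (scene ≈(200,308)) with, from the far side, the small spanner (jaw ≈(218,278)), the big one (≈(225,302)) and the ring spanner. The knuckle stand is at ≈(425,290), with the ear at ≈(350,250) and the screw at ≈(410,240). The purple look-alike is at (210,230).

Run:
```python
from h import *
D=pickle.load(open("d0.pkl","rb"))
for n,roi in(("scene",(130,250,270,370)),("side",(290,285,450,415))):
    c,s=D[n]; col=c["color"].astype(int); x0,y0,x1,y1=roi
    m=np.zeros((480,640),np.uint8); m[y0:y1,x0:x1]=255
    dark=((col.max(2)<60)&(m>0)).astype(np.uint8)
    bright=((col.min(2)>95)&(m>0)).astype(np.uint8)
    k,_=cv2.findContours(cv2.morphologyEx(dark|bright,cv2.MORPH_CLOSE,np.ones((5,5))),cv2.RETR_EXTERNAL,cv2.CHAIN_APPROX_NONE)
    k=max(k,key=cv2.contourArea); P=plane(c,k[:,0],0.006)
    r=cv2.minAreaRect(P[:,:2].astype(np.float32)*1000); print(n,"mat",r)
    k2,_=cv2.findContours(bright,cv2.RETR_EXTERNAL,cv2.CHAIN_APPROX_NONE)
    for q in k2:
        if cv2.contourArea(q)<150: continue
        if cv2.pointPolygonTest(k.astype(np.float32),tuple(map(float,q[:,0].mean(0))),False)<0: continue
        P=plane(c,q[:,0],0.02)[:,:2]*1000; r=cv2.minAreaRect(P.astype(np.float32))
        print("  tool",q[:,0].mean(0).round(),[np.round(a,1) for a in r])
    W=cloud(c)
    # depth check
    print(W[300 if n=="scene" else 350,150 if n=="scene" else 370])
    # stand top cloud
    ok=(c["z_map"]>0)&(W[...,2]>0.05)&(W[...,2]<0.30)&(W[...,0]>.3)&(W[...,0]<.95)&(W[...,1]>0)&(W[...,1]<.45)
    print(ok.sum(),W[ok].min(0),W[ok].max(0))
for n,pts in (("scene",[(410,232),(350,232),(430,275),(358,288),(495,293),(352,262)]),("side",[(330,135),(372,130),(325,160),(318,188),(345,190),(375,120)])):
    c,s=D[n];W=cloud(c)
    for p in pts: print(n,p,W[p[1],p[0]].round(4))
ims=[cv2.resize(D["scene"][0]["color"][200:320,320:520],None,fx=2.9,fy=2.9,interpolation=cv2.INTER_CUBIC)[:300,:],]
a=cv2.resize(D["scene"][0]["color"][215:305,335:505],(800,424),interpolation=cv2.INTER_CUBIC)[:300]
a=cv2.resize(D["scene"][0]["color"][215:305,335:495],(533,300),interpolation=cv2.INTER_CUBIC)
b=cv2.resize(D["side"][0]["color"][100:240,290:420],(279,300),interpolation=cv2.INTER_CUBIC)
cv2.imwrite("pics/crop.png",cv2.cvtColor(np.hstack([a[:,:521],b]),cv2.COLOR_RGB2BGR))
```

```text
scene mat ((568.2894287109375, -324.332763671875), (342.1947937011719, 258.2827453613281), 6.165813446044922)
  tool [238. 362.] [array([ 701.1, -237.8]), array([128.8,  49.5]), np.float64(82.7)]
  tool [201. 335.] [array([ 626., -324.]), array([ 57.7, 172.2]), np.float64(15.7)]
  tool [199. 294.] [array([ 497.3, -345.2]), array([160. , 180.8]), np.float64(5.1)]
[ 0.48536553 -0.45916995  0.00223666]
18543 [0.30000469 0.02219091 0.05000321] [0.94998502 0.44999981 0.25992438]
side mat ((503.8448791503906, -361.2098083496094), (321.9230651855469, 293.3414611816406), 5.666299343109131)
  tool [355. 409.] [array([ 443.1, -466.9]), array([ 43.4, 180.7]), np.float64(74.8)]
  tool [339. 356.] [array([ 451.9, -351.9]), array([ 61.1, 164. ]), np.float64(6.0)]
  tool [369. 344.] [array([ 528.8, -341.2]), array([ 73.5, 181.2]), np.float64(2.6)]
  tool [404. 333.] [array([ 613. , -326.5]), array([ 50.6, 175.3]), np.float64(5.4)]
[ 0.52429753 -0.34446984  0.02062073]
12157 [0.30005127 0.01596673 0.05004632] [0.94997163 0.44997809 0.26470817]
scene (410, 232) [0.5407 0.1668 0.199 ]
scene (350, 232) [0.5117 0.0365 0.1899]
scene (430, 275) [0.7196 0.1583 0.2513]
scene (358, 288) [0.5242 0.0565 0.0106]
scene (495, 293) [0.746  0.2886 0.2068]
scene (352, 262) [0.5727 0.0317 0.1559]
side (330, 135) [0.592  0.2615 0.1639]
side (372, 130) [0.6969 0.2092 0.204 ]
side (325, 160) [0.5508 0.1649 0.1654]
side (318, 188) [0.4981 0.0417 0.1939]
side (345, 190) [0.5682 0.0344 0.1754]
side (375, 120) [0.7032 0.2097 0.2379]
```

View pics/crop.png

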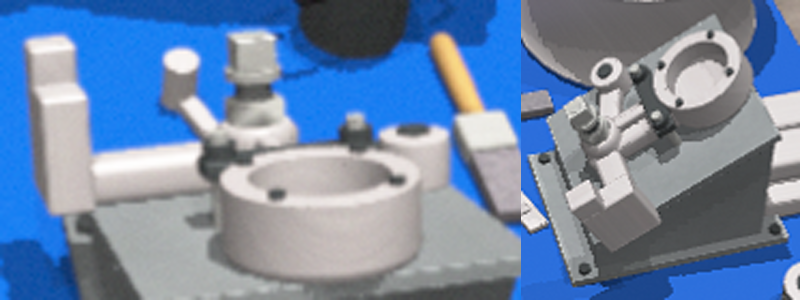

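```bash
cat >> h.py <<'E'
def plan(pos,rot,n,s=None):
    """constant tool-frame row repeated n times, to world pose (pos, 3x3)"""
    s=s or env.sense(); R0=R.from_quat(s["eef_rot"]); rel=(R0.inv()*R.from_matrix(rot)).as_rotvec()
    D=R0.inv().apply(np.array(pos)-s["tool_pos"]); w=rel/n
    A=sum(R.from_rotvec(w*k).as_matrix() for k in range(n)); d=np.linalg.solve(A,D)
    print(n,"x delta",d.round(4).tolist(),"ang",w.round(4).tolist(),"|d|mm",round(np.linalg.norm(d)*1e3,1),"deg",round(np.degrees(np.linalg.norm(w)),2))
def frame(y,z):
    z=np.array(z,float);z/=np.linalg.norm(z);y=np.array(y,float);y-=z*(y@z);y/=np.linalg.norm(y)
    return np.c_[np.cross(y,z),y,z]
def down(deg): a=np.radians(deg);return frame([np.cos(a),np.sin(a),0],[0,0,-1])
E
python3 - <<'E'
from h import *
s=env.sense()
plan([.33,-.04,.28],R.from_quat(s["eef_rot"]).as_matrix(),10)
E
```

```text
10 x delta [-0.0324, -0.045, -0.0054] ang [0.0, 0.0, 0.0] |d|mm 55.7 deg 0.0
```

>>> step_arm:
  series:
    - {"delta_pos": [-0.0324,-0.045,-0.0054],"angular": [0,0,0],"hand": 0}
    - {"delta_pos": [-0.0324,-0.045,-0.0054],"angular": [0,0,0],"hand": 0}
    - {"delta_pos": [-0.0324,-0.045,-0.0054],"angular": [0,0,0],"hand": 0}
    - {"delta_pos": [-0.0324,-0.045,-0.0054],"angular": [0,0,0],"hand": 0}
    - {"delta_pos": [-0.0324,-0.045,-0.0054],"angular": [0,0,0],"hand": 0}
    - {"delta_pos": [-0.0324,-0.045,-0.0054],"angular": [0,0,0],"hand": 0}
    - {"delta_pos": [-0.0324,-0.045,-0.0054],"angular": [0,0,0],"hand": 0}
    - {"delta_pos": [-0.0324,-0.045,-0.0054],"angular": [0,0,0],"hand": 0}
    - {"delta_pos": [-0.0324,-0.045,-0.0054],"angular": [0,0,0],"hand": 0}
    - {"delta_pos": [-0.0324,-0.045,-0.0054],"angular": [0,0,0],"hand": 0}
  force: 60

```text
clock: 1.4
tool_pos: [0.3302, -0.0418, 0.2805]
eef_rot: [0.173, 0.985, 0.0, 0.0]
ft_force: [1.3, 1.8, -0.1]
opening: 0.0854
```

Run:
```python
from h import *
s=env.sense();print(s["clock"],s["q"].round(3),s["tool_pos"].round(4),s["eef_rot"].round(4))
plan([.49,-.35,.22],down(5),10)
```

```text
1.4 [-0.126 -0.111 -0.256  1.424  0.     0.222] [ 0.3302 -0.0418  0.2805] [1.731e-01 9.849e-01 1.000e-04 4.000e-04]
10 x delta [-0.0356, -0.0085, 0.0061] ang [0.0001, 0.0001, 0.1136] |d|mm 37.1 deg 6.51
```

>>> step_arm:
  series:
    - {"delta_pos": [-0.0356,-0.0085,0.0061],"angular": [0,0,0.1136],"hand": 60}
    - {"delta_pos": [-0.0356,-0.0085,0.0061],"angular": [0,0,0.1136],"hand": 60}
    - {"delta_pos": [-0.0356,-0.0085,0.0061],"angular": [0,0,0.1136],"hand": 60}
    - {"delta_pos": [-0.0356,-0.0085,0.0061],"angular": [0,0,0.1136],"hand": 60}
    - {"delta_pos": [-0.0356,-0.0085,0.0061],"angular": [0,0,0.1136],"hand": 60}
    - {"delta_pos": [-0.0356,-0.0085,0.0061],"angular": [0,0,0.1136],"hand": 60}
    - {"delta_pos": [-0.0356,-0.0085,0.0061],"angular": [0,0,0.1136],"hand": 60}
    - {"delta_pos": [-0.0356,-0.0085,0.0061],"angular": [0,0,0.1136],"hand": 60}
    - {"delta_pos": [-0.0356,-0.0085,0.0061],"angular": [0,0,0.1136],"hand": 60}
    - {"delta_pos": [-0.0356,-0.0085,0.0061],"angular": [0,0,0.1136],"hand": 60}

```text
clock: 2.65
tool_pos: [0.4896, -0.3491, 0.2185]
eef_rot: [0.677, 0.736, -0.0, -0.0]
ft_force: [-0.1, 0.5, 0.1]
opening: 0.0654
```

Run:
```python
from h import *
c,s=snap("wrist");save(c,"w1");pickle.dump((c,s),open("w1.pkl","wb"));print(s["tool_pos"],s["opening"],s["ft_force"])
col=c["color"].astype(int); bright=((col.min(2)>95)).astype(np.uint8)
k2,_=cv2.findContours(bright,cv2.RETR_EXTERNAL,cv2.CHAIN_APPROX_NONE)
for q in k2:
    if cv2.contourArea(q)<1000: continue
    P=plane(c,q[:,0],0.02,s)[:,:2]*1000; r=cv2.minAreaRect(P.astype(np.float32))
    print("  tool",q[:,0].mean(0).round(),[np.round(a,1) for a in r])
```

```text
[ 0.48958268 -0.34909854  0.21853521] 0.06544820225167032 [-0.14605179  0.53443192  0.14574636]
  tool [143. 467.] [array([ 307.2, -656. ]), array([58.4, 45.3]), np.float64(8.4)]
  tool [261. 409.] [array([ 440.4, -573.8]), array([80.3, 96.1]), np.float64(0.2)]
  tool [ 72. 388.] [array([ 224.2, -574.3]), array([224.7,  47.2]), np.float64(33.7)]
  tool [588. 369.] [array([ 794.3, -496. ]), array([ 98.4, 202.7]), np.float64(65.0)]
  tool [ 44. 185.] [array([ 239.5, -345.7]), array([108.7,  45.8]), np.float64(73.7)]
  tool [275. 183.] [array([ 447.9, -352.9]), array([ 60.4, 164.6]), np.float64(4.3)]
  tool [370. 173.] [array([ 529.9, -340.6]), array([ 74.5, 181.2]), np.float64(4.9)]
  tool [473. 179.] [array([ 614.8, -324.3]), array([ 53.1, 171.2]), np.float64(10.9)]
  tool [613. 137.] [array([ 720.3, -260.3]), array([ 65.7, 150.2]), np.float64(15.4)]
```

View pics/w1.png

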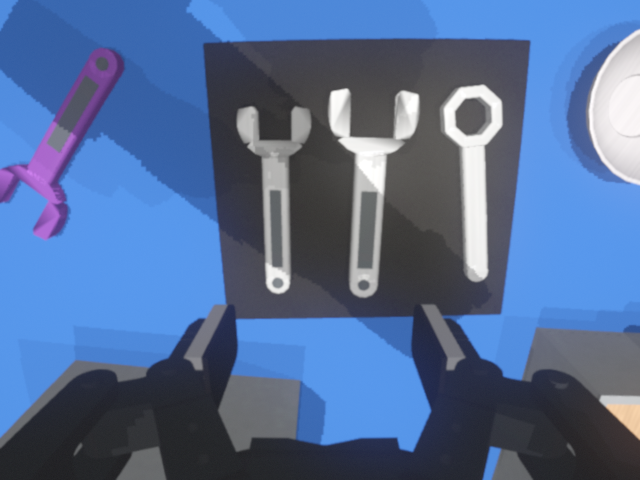

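Wrist view: the small spanner's jaw is at ≈(273,130) with its handle end at (278,285). The big one's jaw is at (373,115) with its handle end at (363,290), and the ring spanner is to the right. The measured sizes match (60×165, 74.5×181).

```bash
cat >> h.py <<'E'
def spanners(c,s,zt,lim=((400,570),(-470,-230))):
    bright=(c["color"].astype(int).min(2)>95).astype(np.uint8)
    bright=cv2.morphologyEx(bright,cv2.MORPH_CLOSE,np.ones((3,3)))
    k2,_=cv2.findContours(bright,cv2.RETR_EXTERNAL,cv2.CHAIN_APPROX_NONE); out=[]
    for q in k2:
        if cv2.contourArea(q)<800: continue
        m=np.zeros((480,640),np.uint8);cv2.drawContours(m,[q],-1,1,-1)
        yx=np.argwhere(m); P=plane(c,yx[:,::-1],zt,s)[:,:2]*1000
        C=cv2.minAreaRect(P.astype(np.float32)); L=sorted(C[1])
        if not(150<L[1]<195 and 45<L[0]<85): continue
        ctr=np.array(C[0]); d=np.linalg.svd(P-P.mean(0),full_matrices=False)[2][0]
        if np.sum(((P-ctr)@d)**3)<0: pass
        e=[np.ptp((P[np.abs((P-ctr)@d-o)<8]-ctr)@np.array([-d[1],d[0]])) for o in(-50,50)]
        if e[0]>e[1]: d=-d            # d points to the head (wide)
        for _ in range(4):
            t=(P-ctr)@d; h=P[(t<15)&(t>t.min()+18)]
            m0=h.mean(0); bins=[]; tt=(h-m0)@d; nn=np.array([-d[1],d[0]])
            for a in np.arange(tt.min(),tt.max()-4,4):
                w=((h-m0)@nn)[(tt>=a)&(tt<a+4)]; bins.append((a+2,(w.min()+w.max())/2,np.ptp(w)))
            b=np.array(bins); p=np.polyfit(b[:,0],b[:,1],1); d=d+nn*p[0]; d/=np.linalg.norm(d)
        nn=np.array([-d[1],d[0]]); m0=m0+nn*p[1]
        t=(P-m0)@d; end=m0+d*t.min(); tip=m0+d*t.max()
        out.append(dict(end=end,tip=tip,d=d,L=np.ptp(t),w=np.median(b[:,2]),deg=np.degrees(np.arctan2(d[1],d[0]))))
        print({k:np.round(v,2).tolist() for k,v in out[-1].items()})
    return out
E
python3 - <<'E'
from h import *
c,s=pickle.load(open("w1.pkl","rb"))
S=spanners(c,s,.02)
col=c["color"].astype(int)
for S_ in S[:]:
    for g in (70,85): print(g, (S_["tip"]-S_["d"]*(g+(12 if S_["L"]<170 else 16))).round(1))
# mat
dark=(col.max(2)<70).astype(np.uint8);k,_=cv2.findContours(cv2.morphologyEx(((col[...,2]-col[...,0])<40).astype(np.uint8)[:330],cv2.MORPH_OPEN,np.ones((5,5))),cv2.RETR_EXTERNAL,cv2.CHAIN_APPROX_NONE)
print(plane(c,[[205,43],[529,40],[500,314],[228,316]],.006,s).round(3))
W=cloud(c,s); print("depth z small handle",W[200,276],W[260,277],W[200,300])
E
```

```text
{'end': [454.71, -434.91], 'tip': [443.11, -270.66], 'd': [-0.07, 1.0], 'L': 164.66, 'w': 22.33, 'deg': 94.04}
{'end': [531.73, -431.47], 'tip': [522.05, -250.81], 'd': [-0.05, 1.0], 'L': 180.92, 'w': 26.38, 'deg': 93.07}
{'end': [634.6, -407.72], 'tip': [597.16, -240.44], 'd': [-0.22, 0.98], 'L': 171.42, 'w': 22.57, 'deg': 102.62}
{'end': [716.42, -181.4], 'tip': [737.79, -329.82], 'd': [0.14, -0.99], 'L': 149.95, 'w': 46.57, 'deg': -81.81}
70 [ 448.9 -352.5]
85 [ 449.9 -367.4]
70 [ 526.7 -336.7]
85 [ 527.5 -351.7]
70 [ 615.9 -324.4]
85 [ 619.2 -339. ]
70 [ 726.1 -248.7]
85 [ 724.  -233.8]
[[ 0.382 -0.225  0.006]
 [ 0.647 -0.198  0.006]
 [ 0.672 -0.445  0.006]
 [ 0.406 -0.469  0.006]]
depth z small handle [ 0.44878197 -0.34736416  0.02142846] [ 0.45224163 -0.40187543  0.02004312] [ 0.46848453 -0.34877138  0.00650498]
```

Run:
```python
from h import *
D=pickle.load(open("d0.pkl","rb"))
for n in("scene","side"):
    c,s=D[n];W=cloud(c);W=cv2.blur(W,(5,5))
    a=np.roll(W,-4,1)-np.roll(W,4,1);b=np.roll(W,-4,0)-np.roll(W,4,0)
    N=np.cross(a,b);N/=np.linalg.norm(N,axis=2,keepdims=True)+1e-12;N*=np.sign(N[...,2:])
    ok=(abs(N[...,2]-.866)<.03)&(N[...,0]<-.4)&(W[...,0]>.4)&(W[...,0]<.85)&(W[...,1]>0)&(W[...,1]<.4)&(W[...,2]>.02)&(W[...,2]<.3)
    nn=np.median(N[ok],0);print(n,ok.sum(),nn,"yaw",np.degrees(np.arctan2(-nn[1],-nn[0])))
    off=W[ok]@(nn/np.linalg.norm(nn));h,e=np.histogram(off,bins=np.arange(-.3,.1,.004));i=np.argsort(h)[-8:];print(sorted([(round(e[j],3),h[j]) for j in i]))
s=env.sense()
plan([.4489,-.3525,.06],down(4.0),5)
plan([.4489,-.3525,.029],down(4.0),10)
```

```text
scene 823 [-4.95801887e-01 -8.54155593e-04  8.67170516e-01] yaw 0.09870769621911267
[(np.float64(-0.192), np.int64(423)), (np.float64(-0.188), np.int64(85)), (np.float64(-0.176), np.int64(34)), (np.float64(-0.16), np.int64(31)), (np.float64(-0.156), np.int64(21)), (np.float64(-0.148), np.int64(18)), (np.float64(-0.144), np.int64(69)), (np.float64(-0.14), np.int64(33))]
side 473 [-0.49084629 -0.01503149  0.86753176] yaw 1.7540559388693928
[(np.float64(-0.188), np.int64(329)), (np.float64(-0.184), np.int64(5)), (np.float64(-0.168), np.int64(46)), (np.float64(-0.16), np.int64(4)), (np.float64(-0.144), np.int64(11)), (np.float64(-0.14), np.int64(50)), (np.float64(-0.136), np.int64(9)), (np.float64(-0.104), np.int64(3))]
5 x delta [0.0007, -0.008, 0.0315] ang [-0.0003, 0.0002, 0.0012] |d|mm 32.5 deg 0.07
10 x delta [0.0003, -0.004, 0.0188] ang [-0.0002, 0.0001, 0.0006] |d|mm 19.3 deg 0.04
```

>>> step_arm:
  series:
    - {"delta_pos": [0.0007,-0.008,0.0315],"angular": [0,0,0.001],"hand": 120}
    - {"delta_pos": [0.0007,-0.008,0.0315],"angular": [0,0,0.001],"hand": 120}
    - {"delta_pos": [0.0007,-0.008,0.0315],"angular": [0,0,0.001],"hand": 120}
    - {"delta_pos": [0.0007,-0.008,0.0315],"angular": [0,0,0.001],"hand": 120}
    - {"delta_pos": [0.0007,-0.008,0.0315],"angular": [0,0,0.001],"hand": 120}
    - {"delta_pos": [0,0,0.0155],"angular": [0,0,0],"hand": 120}
    - {"delta_pos": [0,0,0.0155],"angular": [0,0,0],"hand": 120}
    - {"delta_pos": [0,0,0],"angular": [0,0,0],"hand": 120}
    - {"delta_pos": [0,0,0],"angular": [0,0,0],"hand": 160}
    - {"delta_pos": [0,0,0],"angular": [0,0,0],"hand": 200}
  force: 60

```text
clock: 3.95
tool_pos: [0.45, -0.3483, 0.0316]
eef_rot: [0.677, 0.736, 0.0, 0.001]
ft_force: [-0.5, -0.1, -0.3]
opening: 0.0187
```

>>> step_arm:
  series:
    - {"delta_pos": [0,0,0],"angular": [0,0,0],"hand": 215}
    - {"delta_pos": [0,0,0],"angular": [0,0,0],"hand": 215}
    - {"delta_pos": [0,0,0],"angular": [0,0,0],"hand": 215}
    - {"delta_pos": [0,0,0],"angular": [0,0,0],"hand": 215}
    - {"delta_pos": [0,0,0],"angular": [0,0,0],"hand": 215}
    - {"delta_pos": [0,0,0],"angular": [0,0,0],"hand": 215}
    - {"delta_pos": [0,0,0],"angular": [0,0,0],"hand": 215}
    - {"delta_pos": [0,0,0],"angular": [0,0,0],"hand": 215}
    - {"delta_pos": [0,0,0],"angular": [0,0,0],"hand": 215}
    - {"delta_pos": [0,0,0],"angular": [0,0,0],"hand": 215}

```text
clock: 5.2
tool_pos: [0.4494, -0.3479, 0.0307]
eef_rot: [0.678, 0.736, -0.0, 0.0]
ft_force: [0.1, -0.0, -0.1]
opening: 0.0133
```

Run:
```python
from h import *
c,s=snap("wrist");save(c,"w2");print(s["tool_pos"],s["opening"],s["ft_force"],s["q"].round(3))
```

```text
[ 0.4493552  -0.34790923  0.0307471 ] 0.013285938621124867 [ 0.05955118 -0.04929375 -0.1434511 ] [-0.659  0.443 -0.241  0.887 -0.     0.83 ]
```

View pics/w2.png

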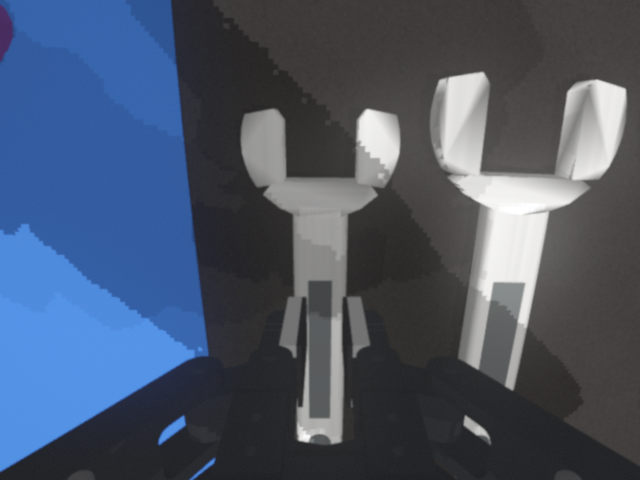

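The fingers closed above the handle: the pads (≈(293,325) and (355,325)) sit over it, and the opening followed the command freely. I'll measure the tip depth from the z_map before going lower.

Run:
```python
from h import *
c,s=snap("wrist");W=cloud(c,s)
for p in [(293,300),(290,320),(288,340),(352,300),(356,320),(360,345),(270,340),(380,345),(303,350),(345,350),(320,260),(320,300)]: print(p,W[p[1],p[0]].round(4), round(float(c["z_map"][p[1],p[0]]),4))
a=W[290:420,255:400].reshape(-1,3);near=(a[:,2]>.022)&(a[:,2]<.2);print("min z of finger pts",np.sort(a[near][:,2])[:10])
```

```text
(293, 300) [ 0.4377 -0.3382  0.0422] 0.1493
(290, 320) [ 0.4378 -0.3383  0.0573] 0.1349
(288, 340) [ 0.4382 -0.3383  0.0698] 0.123
(352, 300) [ 0.4589 -0.3358  0.0436] 0.1478
(356, 320) [ 0.4593 -0.336   0.0582] 0.1339
(360, 345) [ 0.4594 -0.3363  0.073 ] 0.1199
(270, 340) [ 0.4322 -0.3424  0.0639] 0.1297
(380, 345) [ 0.4665 -0.3396  0.0668] 0.1269
(303, 350) [ 0.4429 -0.3441  0.0654] 0.129
(345, 350) [ 0.456  -0.3427  0.0659] 0.1284
(320, 260) [ 0.4467 -0.3299  0.0204] 0.1679
(320, 300) [ 0.4481 -0.3478  0.0201] 0.1735
min z of finger pts [0.02201246 0.02205073 0.02209002 0.02209325 0.02213583 0.02214845
 0.02215716 0.02238558 0.02246221 0.0348224 ]
```

>>> step_arm:
  series:
    - {"delta_pos": [0,0,0],"angular": [0,0,0],"hand": 120}
    - {"delta_pos": [0,0,0],"angular": [0,0,0],"hand": 120}
    - {"delta_pos": [0,0,0],"angular": [0,0,0],"hand": 120}
    - {"delta_pos": [-0.002,-0.0005,0.004],"angular": [0,0,0],"hand": 120}
    - {"delta_pos": [-0.002,0,0.005],"angular": [0,0,0],"hand": 120}
    - {"delta_pos": [0,0,0],"angular": [0,0,0],"hand": 160}
    - {"delta_pos": [0,0,0],"angular": [0,0,0],"hand": 200}
    - {"delta_pos": [0,0,0],"angular": [0,0,0],"hand": 215}
    - {"delta_pos": [0,0,0],"angular": [0,0,0],"hand": 215}
    - {"delta_pos": [0,0,0],"angular": [0,0,0],"hand": 215}

```text
clock: 6.55
tool_pos: [0.4492, -0.3519, 0.0218]
eef_rot: [0.678, 0.736, -0.0, 0.0]
ft_force: [0.6, -0.2, -0.4]
opening: 0.0137
```

Run:
```python
from h import *
c,s=snap("wrist");W=cloud(c,s);save(c,"w3");print(s["tool_pos"],s["opening"])
print(c["hand_eye"])
P=W.reshape(-1,3);T=(P-s["tool_pos"])@R.from_quat(s["eef_rot"]).as_matrix()
m=(abs(T[:,1])<.06)&(abs(T[:,0])<.03)&(c["z_map"].ravel()<.163)&(c["z_map"].ravel()>0)
print(np.sort(P[m,2])[:5],np.sort(T[m,2])[-5:])
Z=W[...,2]
for r in range(270,360,8): print(r,[round(float(Z[r,x])*1000) for x in range(270,376,6)])
```

```text
[ 0.44922899 -0.35193987  0.02182573] 0.013724830382518758
[[ 1.65891853e-04  9.55574069e-01  2.94751033e-01  7.51063770e-02]
 [ 9.99999955e-01 -2.31806747e-04  1.88690333e-04  5.09841264e-04]
 [ 2.48632868e-04  2.94750988e-01 -9.55574065e-01 -1.47835169e-01]
 [ 0.00000000e+00  0.00000000e+00  0.00000000e+00  1.00000000e+00]]
[0.01515563 0.01616335 0.01618427 0.01636936 0.01644058] [0.00538248 0.00545446 0.00563933 0.00566007 0.00666577]
270 [6, 6, 6, 5, 19, 19, 20, 21, 20, 20, 20, 20, 21, 17, 7, 6, 7, 6]
278 [6, 6, 6, 6, 18, 21, 21, 20, 20, 20, 20, 21, 21, 18, 6, 6, 6, 5]
286 [6, 6, 5, 7, 18, 21, 21, 21, 21, 20, 21, 20, 21, 19, 5, 6, 6, 8]
294 [6, 5, 5, 7, 18, 20, 20, 21, 21, 20, 21, 21, 20, 17, 7, 6, 6, 6]
302 [6, 6, 5, 35, 35, 36, 34, 21, 20, 21, 20, 20, 20, 35, 34, 35, 6, 7]
310 [5, 33, 33, 42, 41, 41, 34, 21, 20, 20, 20, 21, 20, 42, 42, 41, 34, 34]
318 [39, 40, 40, 48, 48, 47, 35, 21, 21, 20, 21, 20, 27, 48, 47, 49, 40, 41]
326 [46, 45, 46, 53, 54, 54, 36, 20, 21, 20, 21, 21, 28, 53, 52, 53, 46, 47]
334 [51, 51, 58, 58, 58, 58, 38, 20, 20, 21, 21, 20, 37, 59, 58, 57, 59, 52]
342 [56, 56, 63, 63, 62, 63, 37, 19, 19, 22, 21, 19, 38, 63, 63, 63, 63, 56]
350 [71, 71, 69, 69, 64, 65, 39, 20, 21, 21, 20, 20, 39, 63, 64, 68, 68, 71]
358 [73, 74, 72, 71, 65, 65, 39, 20, 20, 21, 20, 20, 39, 65, 64, 73, 72, 74]
```

View pics/w3.png

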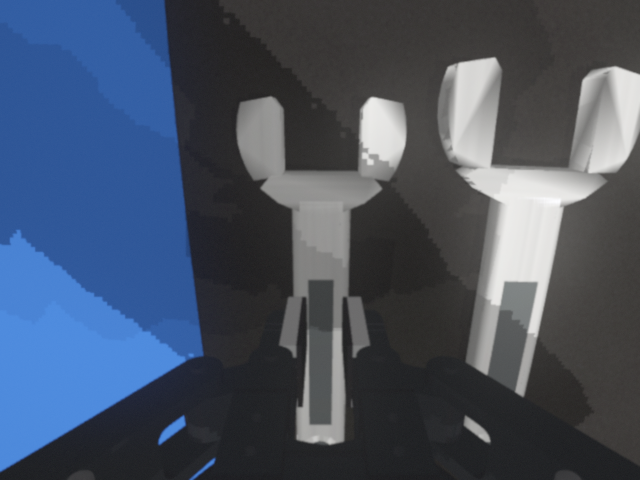

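The tips actually stand about 11 mm behind the reported TCP: z_map puts them at about 33 mm while the TCP reads 22 mm. That contradicts the 19 mm ahead that was stated, but it agrees with the missed grasp. I'll go down by measurement and check force and opening.

>>> step_arm:
  series:
    - {"delta_pos": [0,0,0],"angular": [0,0,0],"hand": 120}
    - {"delta_pos": [0,0,0],"angular": [0,0,0],"hand": 120}
    - {"delta_pos": [0,0,0],"angular": [0,0,0],"hand": 120}
    - {"delta_pos": [0,0,0.006],"angular": [0,0,0],"hand": 120}
    - {"delta_pos": [0,0,0.006],"angular": [0,0,0],"hand": 120}
    - {"delta_pos": [0,0,0.006],"angular": [0,0,0],"hand": 120}
    - {"delta_pos": [0,0,0.002],"angular": [0,0,0],"hand": 160}
    - {"delta_pos": [0,0,0],"angular": [0,0,0],"hand": 210}
    - {"delta_pos": [0,0,0],"angular": [0,0,0],"hand": 215}
    - {"delta_pos": [0,0,0],"angular": [0,0,0],"hand": 215}

```text
clock: 7.85
tool_pos: [0.4491, -0.3519, 0.0017]
eef_rot: [0.678, 0.735, -0.0, -0.0]
ft_force: [-0.2, 0.5, -3.2]
opening: 0.0207
```

```bash
cat >> h.py <<'E'
def tips(c,s):
    W=cloud(c,s);T=((W.reshape(-1,3)-s["tool_pos"])@R.from_quat(s["eef_rot"]).as_matrix()).reshape(480,640,3)
    return T
E
python3 - <<'E'
from h import *
c,s=snap("wrist");T=tips(c,s);Z=cloud(c,s)[...,2];print(s["tool_pos"],s["opening"],s["ft_force"])
for r in range(286,340,6): print(r,[round(float(Z[r,x])*1000) for x in range(264,382,6)])
E
```

```text
[ 0.44910867 -0.35191783  0.00166223] 0.020678802534330454 [-0.24550407  0.54023544 -3.17497263]
286 [7, 6, 6, 6, 5, 18, 21, 20, 20, 20, 21, 21, 21, 20, 21, 19, 7, 6, 150, 7]
292 [7, 7, 6, 6, 7, 18, 19, 20, 21, 20, 20, 20, 19, 20, 20, 19, 6, 6, 5, 5]
298 [6, 5, 6, 12, 12, 18, 20, 20, 21, 20, 21, 21, 20, 20, 21, 20, 12, 12, 6, 7]
304 [6, 6, 6, 18, 17, 19, 19, 20, 20, 20, 20, 21, 21, 21, 21, 20, 16, 17, 6, 6]
310 [14, 13, 21, 21, 21, 22, 20, 21, 20, 21, 20, 21, 21, 20, 20, 21, 21, 22, 22, 13]
316 [18, 18, 26, 27, 26, 25, 19, 21, 21, 21, 21, 21, 20, 20, 21, 26, 26, 26, 26, 18]
322 [23, 23, 30, 31, 30, 26, 20, 20, 21, 21, 22, 20, 20, 20, 20, 26, 30, 30, 30, 23]
328 [27, 27, 34, 34, 34, 26, 20, 20, 20, 20, 20, 19, 20, 19, 20, 27, 33, 34, 33, 26]
334 [31, 38, 37, 38, 37, 27, 21, 20, 21, 20, 21, 20, 21, 19, 20, 27, 38, 38, 38, 38]
```

```bash
cat >> h.py <<'E'
def tri(c1,p1,c2,p2):
    o1,d1=rays(c1,[p1]);o2,d2=rays(c2,[p2]);d1=d1[0]/np.linalg.norm(d1);d2=d2[0]/np.linalg.norm(d2)
    t=np.linalg.lstsq(np.c_[d1,-d2],o2-o1,rcond=None)[0];a=o1+t[0]*d1;b=o2+t[1]*d2
    return (a+b)/2,np.linalg.norm(a-b)
def UVN(yaw):
    a=np.radians(yaw);x=np.array([np.cos(a),np.sin(a),0]);y=np.array([-np.sin(a),np.cos(a),0]);z=np.array([0,0,1.])
    c,s=np.cos(np.pi/6),.5
    return x*c+z*s,y,z*c-x*s
E
python3 - <<'E'
from h import *
D=pickle.load(open("d0.pkl","rb"));p,e=tri(D["scene"][0],(410,227),D["side"][0],(318.4,150));print("head top",p,e)
W=cloud(D["scene"][0]);print(W[225:230,408:413].reshape(-1,3).mean(0))
u,v,n=UVN(1.0);S=p-.06*n;print("S",S)
s=env.sense();Rm=R.from_quat(s["eef_rot"]).as_matrix();print(Rm.round(3).tolist())
jaw=np.array([.44396,-.2826,.013]);print("jaw in tool",Rm.T@(jaw-s["tool_pos"]))
H=S+.045*n; tgt=H+.11*n-.09*u-.03*v;print(tgt)
Rt=np.c_[v,u,-n]
s1=dict(s);s1["tool_pos"]=s["tool_pos"]+np.array([0,0,.2]);plan(s1["tool_pos"],Rm,5)
plan(tgt,Rt,10,s1)
E
```

```text
head top [0.53217516 0.1676555  0.20517284] 0.002027827283212552
[0.52968225 0.1690492  0.20382052]
S [0.56217059 0.16817907 0.15321131]
[[-0.082, 0.997, -0.0], [0.997, 0.082, 0.0], [0.0, -0.0, -1.0]]
jaw in tool [ 0.06947815  0.00053899 -0.01134484]
[0.40727555 0.13547079 0.24244525]
5 x delta [0.0, -0.0, -0.04] ang [0.0, 0.0, 0.0] |d|mm 40.0 deg 0.0
10 x delta [0.0489, -0.0006, -0.0045] ang [-0.0524, -0.0017, 0.0063] |d|mm 49.1 deg 3.02
```

>>> step_arm:
  series:
    - {"delta_pos": [0,0,-0.02],"angular": [0,0,0],"hand": 215}
    - {"delta_pos": [0,0,-0.045],"angular": [0,0,0],"hand": 215}
    - {"delta_pos": [0,0,-0.045],"angular": [0,0,0],"hand": 215}
    - {"delta_pos": [0,0,-0.045],"angular": [0,0,0],"hand": 215}
    - {"delta_pos": [0,0,-0.045],"angular": [0,0,0],"hand": 215}
    - {"delta_pos": [0.0489,-0.0006,-0.0045],"angular": [-0.0524,-0.0017,0.0063],"hand": 215}
    - {"delta_pos": [0.0489,-0.0006,-0.0045],"angular": [-0.0524,-0.0017,0.0063],"hand": 215}
    - {"delta_pos": [0.0489,-0.0006,-0.0045],"angular": [-0.0524,-0.0017,0.0063],"hand": 215}
    - {"delta_pos": [0.0489,-0.0006,-0.0045],"angular": [-0.0524,-0.0017,0.0063],"hand": 215}
    - {"delta_pos": [0.0489,-0.0006,-0.0045],"angular": [-0.0524,-0.0017,0.0063],"hand": 215}
  force: 90

```text
clock: 9.15
tool_pos: [0.4263, -0.1069, 0.2233]
eef_rot: [0.683, 0.718, 0.094, 0.092]
ft_force: [0.4, -0.2, -2.0]
opening: 0.0193
```

Run:
```python
from h import *
s=env.sense();print(s["tool_pos"],s["opening"],s["ft_force"],s["q"].round(3))
u,v,n=UVN(1.0)
plan([.4073,.1355,.2424],np.c_[v,u,-n],6)
```

```text
[ 0.42633693 -0.10692503  0.2233006 ] 0.01930591698775596 [ 0.40336936 -0.23258936 -1.95981857] [-0.308 -0.096 -0.429  0.988  0.088  1.224]
6 x delta [0.0405, -0.0004, -0.0037] ang [-0.0433, -0.0014, 0.0051] |d|mm 40.7 deg 2.5
```

>>> step_arm:
  series:
    - {"delta_pos": [0.0405,-0.0004,-0.0037],"angular": [-0.0433,-0.0014,0.0051],"hand": 215}
    - {"delta_pos": [0.0405,-0.0004,-0.0037],"angular": [-0.0433,-0.0014,0.0051],"hand": 215}
    - {"delta_pos": [0.0405,-0.0004,-0.0037],"angular": [-0.0433,-0.0014,0.0051],"hand": 215}
    - {"delta_pos": [0.0405,-0.0004,-0.0037],"angular": [-0.0433,-0.0014,0.0051],"hand": 215}
    - {"delta_pos": [0.0405,-0.0004,-0.0037],"angular": [-0.0433,-0.0014,0.0051],"hand": 215}
    - {"delta_pos": [0.0405,-0.0004,-0.0037],"angular": [-0.0433,-0.0014,0.0051],"hand": 215}
    - {"delta_pos": [0,0,0],"angular": [0,0,0],"hand": 215}
    - {"delta_pos": [0,0,0],"angular": [0,0,0],"hand": 215}
    - {"delta_pos": [0,0,0],"angular": [0,0,0],"hand": 215}
    - {"delta_pos": [0,0,0],"angular": [0,0,0],"hand": 215}

```text
clock: 10.4
tool_pos: [0.4081, 0.133, 0.242]
eef_rot: [0.678, 0.689, 0.184, 0.181]
ft_force: [0.4, 0.8, -2.4]
opening: 0.0193
```

Run:
```python
from h import *
c,s=snap("wrist");save(c,"w4");pickle.dump((c,s),open("w4.pkl","wb"));print(s["tool_pos"],s["opening"],s["ft_force"],s["q"].round(3))
```

```text
[0.40814074 0.13299391 0.24203638] 0.019304471337982194 [ 0.38998355  0.75274791 -2.41350696] [ 0.477 -0.285 -0.625  0.756 -0.224  1.978]
```

View pics/w4.png

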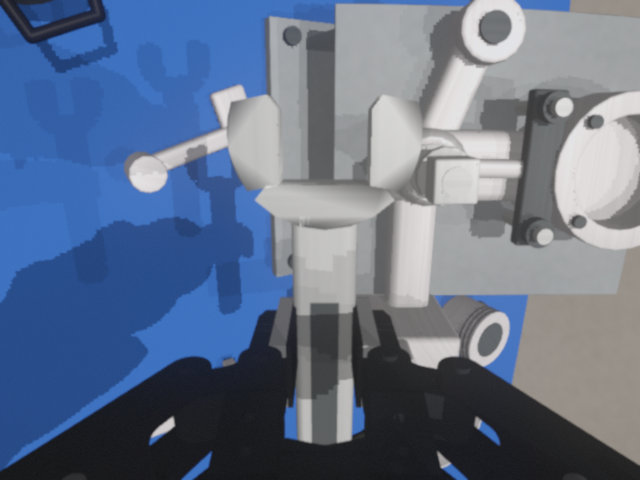

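Wrist view: the held spanner's jaw is at ≈(325,150), the square head at ≈(456,180) and the ear at ≈(430,330). The clamp and hub are at (580,165).

```bash
cat > m.py <<'E'
from h import *
def head(c,s,S,yaw,roi,nl=(.055,.066),pr=True):
    u,v,n=UVN(yaw);W=cloud(c,s);Q=(W-S)@np.c_[u,v,n]
    x0,y0,x1,y1=roi;m=np.zeros((480,640),bool);m[y0:y1,x0:x1]=True
    r=np.hypot(Q[...,0],Q[...,1])
    k=m&(Q[...,2]>nl[0])&(Q[...,2]<nl[1])&(r<.035)&(c["z_map"]>0)
    return k,Q,W
E
python3 - <<'E'
from m import *
c,s=pickle.load(open("w4.pkl","rb"));W=cloud(c,s);Z=W[...,2]
# plate plane
pts=np.concatenate([W[y0:y1,x0:x1].reshape(-1,3) for x0,y0,x1,y1 in((345,20,410,90),(445,215,505,285),(540,20,600,75),(345,215,380,285))])
P=pts-pts.mean(0)
for _ in range(4):
    N=np.linalg.svd(P-P.mean(0),full_matrices=False)[2][2];N*=np.sign(N[2]);d=(P-P.mean(0))@N;P=P[abs(d)<max(.003,2*d.std())] if abs(d).max()>.003 else P
print("plate N",N,len(P),"yaw",np.degrees(np.arctan2(-N[1],-N[0])),"slope",np.degrees(np.arccos(N[2])),"res",d.std())
S=np.array([.5622,.1682,.1532]);k,Q,_=head(c,s,S,1.0,(420,140,520,215))
print(k.sum(),Q[k].mean(0),Q[k].min(0),Q[k].max(0))
print(np.histogram(Q[140:215,420:520,2],bins=np.arange(0,.08,.004)))
q=Q[k];m8=k.astype(np.uint8);m8=cv2.morphologyEx(m8,cv2.MORPH_OPEN,np.ones((3,3)))
kk=max(cv2.findContours(m8,cv2.RETR_EXTERNAL,cv2.CHAIN_APPROX_NONE)[0],key=cv2.contourArea)
print("pixrect",cv2.minAreaRect(kk),cv2.boundingRect(kk))
print("metric rect",cv2.minAreaRect((Q[kk[:,0,1],kk[:,0,0]][:,:2]*1000).astype(np.float32)))
# ear
ke=(Q[...,1]<-.105)&(Q[...,1]>-.165)&(abs(Q[...,0])<.07)&(Q[...,2]>.02)&(Q[...,2]<.08)
print("ear",ke.sum());
e=Q[ke];
if len(e): print(np.histogram(e[:,2],bins=np.arange(.02,.08,.004)),e.min(0),e.max(0))
col=c["color"][120:230,400:520];cv2.imwrite("pics/w4c.png",cv2.cvtColor(cv2.resize(col,None,fx=5,fy=5,interpolation=cv2.INTER_CUBIC),cv2.COLOR_RGB2BGR))
E
```

```text
plate N [-0.49999453 -0.00624114  0.86600608] 13478 yaw 0.7151530089344601 slope 30.002214820993622 res 0.0007590273568345059
2251 [-0.01311444  0.00564548  0.06305007] [-0.02577867 -0.0086862   0.05511407] [0.00162657 0.01900726 0.06598104]
(array([ 514,   31,   12,   15,  128,   15,    0,    0,   15,   71,  477,
         89,   99,  106,  109, 1596,  521,    0,    0]), array([0.   , 0.004, 0.008, 0.012, 0.016, 0.02 , 0.024, 0.028, 0.032,
       0.036, 0.04 , 0.044, 0.048, 0.052, 0.056, 0.06 , 0.064, 0.068,
       0.072, 0.076]))
pixrect ((454.5, 180.5), (47.0, 49.0), 90.0) (430, 157, 50, 48)
metric rect ((-12.04181957244873, 5.134056091308594), (26.98992156982422, 27.537677764892578), 0.9986483454704285)
ear 2086
(array([152, 158, 162, 173, 537, 791,  30,  27,  20,  14,  12,  10,   0,
         0]), array([0.02 , 0.024, 0.028, 0.032, 0.036, 0.04 , 0.044, 0.048, 0.052,
       0.056, 0.06 , 0.064, 0.068, 0.072, 0.076])) [-0.0371072  -0.13762066  0.02001959] [ 0.01094005 -0.11077164  0.0668709 ]
```

View pics/w4c.png

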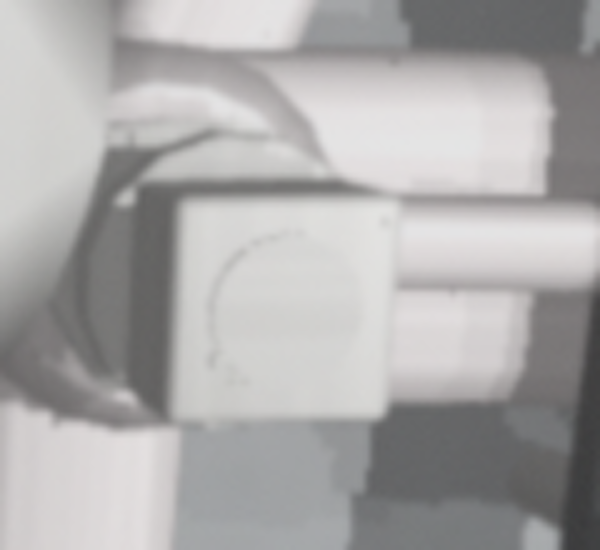

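Run:
```python
from m import *
c,s=pickle.load(open("w4.pkl","rb"));T=tips(c,s)
# jaw in hand
m=((T[...,2]<-.004)&(T[...,2]>-.03)&(abs(T[...,1])<.04)&(c["z_map"]>0))
m[:, :220]=0;m[:,430:]=0;m[290:]=0
m8=cv2.morphologyEx(m.astype(np.uint8),cv2.MORPH_OPEN,np.ones((3,3)))
q=T[m8>0];print("spanner face z median",np.median(q[q[:,0]<.045][:,2]),np.median(q[q[:,0]>.06][:,2]),q.max(0),q.min(0))
kk=max(cv2.findContours(m8,cv2.RETR_EXTERNAL,cv2.CHAIN_APPROX_NONE)[0],key=cv2.contourArea)[:,0]
o,d=rays(c,kk,s);Rm=R.from_quat(s["eef_rot"]).as_matrix();o=(o-s["tool_pos"])@Rm;d=d@Rm
zt=-.0183;C=o+d*((zt-o[2])/d[:,2])[:,None]
C=C*1000
for x in (25,30,35,40,62,66,70,74,78):
    b=C[abs(C[:,0]-x)<1.2];print(x,np.sort(b[:,1]).round(1).tolist()[::max(1,len(b)//8)])
print("tip x",C[:,0].max())
# head top
yaw=.7;u,v,n=UVN(yaw);S=np.array([.5622,.1682,.1532])
k,Q,W=head(c,s,S,yaw,(437,162,476,202));nt=np.median(Q[k][:,2]);print("top n",nt)
px=[(435.6,159),(479.6,159),(477.6,204),(434,204)]
o,d=rays(c,px,s);A=o+d*((nt-(o-S)@n)/(d@n))[:,None];q=(A-S)@np.c_[u,v,n]*1000;print(q.round(2));ctr=A.mean(0)
for i,j in((0,1),(3,2),(3,0),(2,1)): e=q[j]-q[i];print("edge",np.linalg.norm(e).round(2),np.degrees(np.arctan2(e[1],e[0])).round(2))
print("top ctr",ctr,"S",ctr-.06*n)
```

```text
spanner face z median -0.018077423267775408 -0.018122805057362596 [ 0.08104743  0.03077798 -0.00409481] [ 0.01659149 -0.02951759 -0.02053332]
25 [-10.0, -9.9, -9.9, -9.9, -9.9, -9.9, -9.9, 11.2, 11.2, 11.2, 11.2, 11.2, 11.2, 11.2]
30 [-9.8, -9.8, -9.8, -9.8, -9.8, -9.8, -9.8, 11.1, 11.1, 11.1, 11.1, 11.1, 11.1, 11.4]
35 [-10.1, -10.0, -10.0, -10.0, -10.0, -10.0, -9.7, 11.3, 11.3, 11.3, 11.3, 11.3, 11.3, 11.3]
40 [-9.9, -9.9, -9.9, -9.9, -9.9, -9.9, -9.9, 11.1, 11.2, 11.2, 11.2, 11.2, 11.2, 11.2]
62 [-28.7, -28.4, -12.8, -12.6, 13.8, 13.8, 29.1, 29.6]
66 [-29.4, -29.2, -12.8, -12.7, 13.6, 13.7, 30.1, 30.3]
70 [-29.3, -29.2, -12.7, -12.6, 13.8, 13.9, 30.4, 30.4]
74 [-29.0, -28.6, -12.8, -12.6, 13.7, 13.8, 29.5, 29.9]
78 [-28.2, -27.8, -26.2, -13.9, -13.0, 14.9, 15.4, 28.7, 29.1]
tip x 80.85081630434246
top n 0.06363592714737275
[[-25.33  17.86  63.64]
 [  0.34  18.22  63.64]
 [  1.95  -8.23  63.64]
 [-24.26  -8.45  63.64]]
edge 25.68 0.79
edge 26.21 0.49
edge 26.33 92.33
edge 26.49 93.46
top ctr [0.52008514 0.17253439 0.2023978 ] S [0.5500829  0.1729009  0.15043628]
```

```bash
cat >> m.py <<'E'
S=np.array([.5501,.1729,.1504]); YAW=.7
def target(jaw_uvn,deg,jaw_tool,off=0):
    """tool pose with jaw point at stand (u,v,n) mm from S; spanner x axis at deg from u, CCW about n"""
    u,v,n=UVN(YAW);a=np.radians(deg);X=u*np.cos(a)+v*np.sin(a);Y=np.cross(-n,X)
    if off: X,Y=-X,-Y
    Rt=np.c_[X,Y,-n];J=S+np.array(jaw_uvn)/1000@np.array([u,v,n])
    return J-Rt@np.array(jaw_tool),Rt
def jawnow(jaw_tool):
    s=env.sense();u,v,n=UVN(YAW);Rm=R.from_quat(s["eef_rot"]).as_matrix()
    J=s["tool_pos"]+Rm@np.array(jaw_tool);q=(J-S)@np.c_[u,v,n]*1000;X=Rm[:,0]
    print("t",s["clock"],"jaw uvn",q.round(2),"x axis deg",np.degrees(np.arctan2(X@v,X@u)).round(2),"tilt",np.degrees(np.arccos(-Rm[:,2]@n)).round(2),"F",s["ft_force"].round(1),"op",round(s["opening"],4));return s,q
JS=[.069,.0005,-.0111]
E
python3 - <<'E'
from m import *
jawnow(JS)
p,Rt=target([0,-32,107],91.8,JS);print(p);plan(p,Rt,6)
p2,_=target([0,-32,47],91.8,JS);s=env.sense();s=dict(s,tool_pos=p,eef_rot=R.from_matrix(Rt).as_quat());plan(p2,Rt,4,s)
E
```

```text
t 10.45 jaw uvn [-77.27  30.94 161.78] x axis deg 90.2 tilt 0.13 F [-0.1  0.5 -2.8] op 0.0193
[0.50483134 0.07135772 0.23428563]
6 x delta [-0.0107, 0.0131, 0.0091] ang [-0.0003, -0.0002, -0.0046] |d|mm 19.2 deg 0.27
4 x delta [0.0, 0.0, 0.015] ang [0.0, 0.0, 0.0] |d|mm 15.0 deg 0.0
```

>>> step_arm:
  series:
    - {"delta_pos": [-0.0107,0.0131,0.0091],"angular": [0,0,-0.0046],"hand": 215}
    - {"delta_pos": [-0.0107,0.0131,0.0091],"angular": [0,0,-0.0046],"hand": 215}
    - {"delta_pos": [-0.0107,0.0131,0.0091],"angular": [0,0,-0.0046],"hand": 215}
    - {"delta_pos": [-0.0107,0.0131,0.0091],"angular": [0,0,-0.0046],"hand": 215}
    - {"delta_pos": [-0.0107,0.0131,0.0091],"angular": [0,0,-0.0046],"hand": 215}
    - {"delta_pos": [-0.0107,0.0131,0.0091],"angular": [0,0,-0.0046],"hand": 215}
    - {"delta_pos": [0,0,0.015],"angular": [0,0,0],"hand": 215}
    - {"delta_pos": [0,0,0.015],"angular": [0,0,0],"hand": 215}
    - {"delta_pos": [0,0,0],"angular": [0,0,0],"hand": 215}
    - {"delta_pos": [0,0,0],"angular": [0,0,0],"hand": 215}

```text
clock: 11.7
tool_pos: [0.52, 0.0725, 0.2087]
eef_rot: [0.668, 0.698, 0.181, 0.184]
ft_force: [-0.0, -0.2, -3.2]
opening: 0.0195
```

Run:
```python
from m import *
jawnow(JS)
p,Rt=target([0,-32,47],91.8,JS);plan(p,Rt,4)
c,s=snap("wrist");save(c,"w5");pickle.dump((c,s),open("w5.pkl","wb"))
```

```text
t 11.7 jaw uvn [  0.25 -31.08  77.4 ] x axis deg 91.86 tilt 0.15 F [-0.  -0.2 -3.2] op 0.0195
4 x delta [-0.0002, -0.0001, 0.0076] ang [-0.0004, -0.0006, 0.0003] |d|mm 7.6 deg 0.04
```

View pics/w5.png

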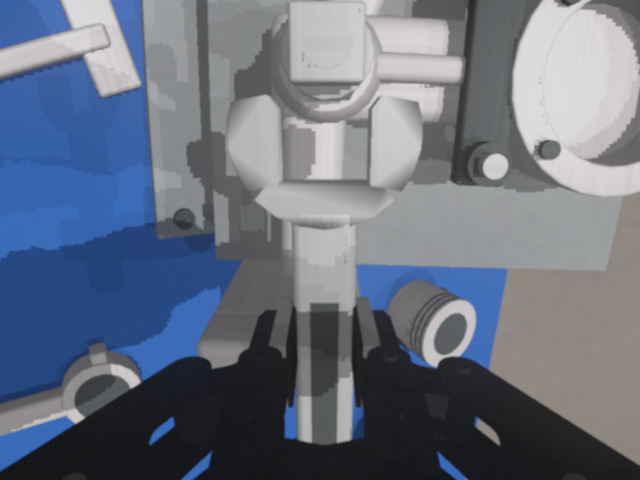

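Wrist view: the square head's front corners are at ≈(292,84) and (366,82), just ahead of the jaw (inner edges ≈(282,150) and (371,150)). I'll check the lateral alignment from the same image.

Run:
```python
from m import *
c,s=pickle.load(open("w5.pkl","rb"));u,v,n=UVN(YAW);W=cloud(c,s);Q=(W-S)@np.c_[u,v,n]*1000
print("top n",np.median(Q[20:70,300:355,2]))
g=cv2.GaussianBlur(cv2.cvtColor(c["color"],cv2.COLOR_RGB2GRAY),(3,3),0).astype(float)
def edge(row,a,b):
    dd=abs(np.diff(g[row,a:b]));i=dd.argmax();return a+i+.5
P=[];
for r in (15,30,45,60,72):
    l=edge(r,278,300);rr=edge(r,355,378);P.append(((l,r),(rr,r)))
for (a,b) in P:
    o,d=rays(c,[a,b],s);A=o+d*((.06-(o-S)@n)/(d@n))[:,None];q=(A-S)@np.c_[u,v,n]*1000;print(a,b,q[:,:2].round(2).tolist(),"mid u",q[:,0].mean().round(2),"w",np.ptp(q[:,0]).round(2))
# front edge
for x in(305,325,350):
    dd=abs(np.diff(g[70:100,x]));r=70+dd.argmax()+.5;o,d=rays(c,[(x,r)],s);A=o+d*((.06-(o-S)@n)/(d@n))[:,None];print("front",x,r,((A-S)@np.c_[u,v,n]*1000).round(2))
J=[]
for r in (135,150,165):
    l=edge(r,265,295);rr=edge(r,358,382);o,d=rays(c,[(l,r),(rr,r)],s);Rm=R.from_quat(s["eef_rot"]).as_matrix();o=(o-s["tool_pos"])@Rm;d=d@Rm
    C=(o+d*((-.0181-o[2])/d[:,2])[:,None])*1000;print("jaw",r,l,rr,C[:,:2].round(2).tolist(),C[:,1].mean().round(2))
```

```text
top n 60.309848151656375
(np.float64(289.5), 15) (np.float64(364.5), 15) [[-12.87, 7.83], [12.7, 8.67]] mid u -0.08 w 25.57
(np.float64(289.5), 30) (np.float64(374.5), 30) [[-12.79, 3.0], [16.39, 3.98]] mid u 1.8 w 29.18
(np.float64(289.5), 45) (np.float64(372.5), 45) [[-12.72, -1.88], [15.98, -0.92]] mid u 1.63 w 28.7
(np.float64(289.5), 60) (np.float64(365.5), 60) [[-12.65, -6.82], [13.83, -5.95]] mid u 0.59 w 26.47
(np.float64(289.5), 72) (np.float64(371.5), 72) [[-12.59, -10.82], [16.15, -9.86]] mid u 1.78 w 28.74
front 305 80.5 [[ -7.09 -13.51  60.  ]]
front 325 80.5 [[-5.00e-02 -1.33e+01  6.00e+01]]
front 350 81.5 [[  8.76 -13.33  60.  ]]
jaw 135 281.5 371.5 [[69.07, -12.53], [69.08, 14.98]] 1.22
jaw 150 281.5 370.5 [[64.54, -12.65], [64.55, 14.81]] 1.08
jaw 165 282.5 370.5 [[59.93, -12.47], [59.94, 14.94]] 1.24
```

```bash
sed -i 's/^JS=.*/JS=[.069,.0008,-.0111]/' m.py
python3 - <<'E'
from m import *
p,Rt=target([.4,-32,47.5],91.2,JS);plan(p,Rt,4)
s=dict(env.sense(),tool_pos=p,eef_rot=R.from_matrix(Rt).as_quat());p2,_=target([.4,-12,47.5],91.2,JS);plan(p2,Rt,4,s)
E
```

```text
4 x delta [-0.0003, -0.0003, 0.0075] ang [-0.0003, -0.0006, 0.0029] |d|mm 7.5 deg 0.17
4 x delta [0.005, 0.0001, -0.0] ang [0.0, 0.0, 0.0] |d|mm 5.0 deg 0.0
```

>>> step_arm:
  series:
    - {"delta_pos": [-0.0003,-0.0003,0.0075],"angular": [-0.0003,-0.0006,0.0029],"hand": 215}
    - {"delta_pos": [-0.0003,-0.0003,0.0075],"angular": [-0.0003,-0.0006,0.0029],"hand": 215}
    - {"delta_pos": [-0.0003,-0.0003,0.0075],"angular": [-0.0003,-0.0006,0.0029],"hand": 215}
    - {"delta_pos": [-0.0003,-0.0003,0.0075],"angular": [-0.0003,-0.0006,0.0029],"hand": 215}
    - {"delta_pos": [0,0,0],"angular": [0,0,0],"hand": 215}
    - {"delta_pos": [0.005,0.0001,0],"angular": [0,0,0],"hand": 215}
    - {"delta_pos": [0.005,0.0001,0],"angular": [0,0,0],"hand": 215}
    - {"delta_pos": [0.004,0.0001,0],"angular": [0,0,0],"hand": 215}
    - {"delta_pos": [0.003,0.0001,0],"angular": [0,0,0],"hand": 215}
    - {"delta_pos": [0.003,0,0],"angular": [0,0,0],"hand": 215}

```text
clock: 13.0
tool_pos: [0.5336, 0.0922, 0.1818]
eef_rot: [0.671, 0.695, 0.182, 0.184]
ft_force: [0.1, 0.2, -2.6]
opening: 0.0197
```

Run:
```python
from m import *
jawnow(JS)
p,Rt=target([.4,0,46],91.2,JS);plan(p,Rt,4)
```

```text
t 13.0 jaw uvn [ -0.14 -11.48  47.04] x axis deg 91.24 tilt 0.03 F [ 0.1  0.2 -2.6] op 0.0197
4 x delta [0.0029, 0.0002, 0.0003] ang [-0.0001, -0.0001, 0.0002] |d|mm 2.9 deg 0.01
```

>>> step_arm:
  series:
    - {"delta_pos": [0.003,0.0002,0],"angular": [0,0,0],"hand": 215}
    - {"delta_pos": [0.003,0.0001,0],"angular": [0,0,0],"hand": 215}
    - {"delta_pos": [0.003,0,0],"angular": [0,0,0],"hand": 215}
    - {"delta_pos": [0.003,0,0],"angular": [0,0,0],"hand": 215}
    - {"delta_pos": [0,0,0.0005],"angular": [0,0,0],"hand": 215}
    - {"delta_pos": [0,0,0.0005],"angular": [0,0,0],"hand": 215}
    - {"delta_pos": [0,0,0.0005],"angular": [0,0,0],"hand": 215}
    - {"delta_pos": [0,0,0.0005],"angular": [0,0,0],"hand": 215}
    - {"delta_pos": [0,0,0],"angular": [0,0,0],"hand": 215}
    - {"delta_pos": [0,0,0],"angular": [0,0,0],"hand": 215}

```text
clock: 14.25
tool_pos: [0.5345, 0.1039, 0.18]
eef_rot: [0.671, 0.694, 0.182, 0.184]
ft_force: [0.2, 0.8, -2.8]
opening: 0.0192
```

Run:
```python
from m import *
jawnow(JS)
c,s=snap("wrist");save(c,"w6");pickle.dump((c,s),open("w6.pkl","wb"))
```

```text
t 14.25 jaw uvn [-0.08  0.22 45.  ] x axis deg 91.23 tilt 0.03 F [ 0.2  0.8 -2.8] op 0.0192
```

View pics/w6.png

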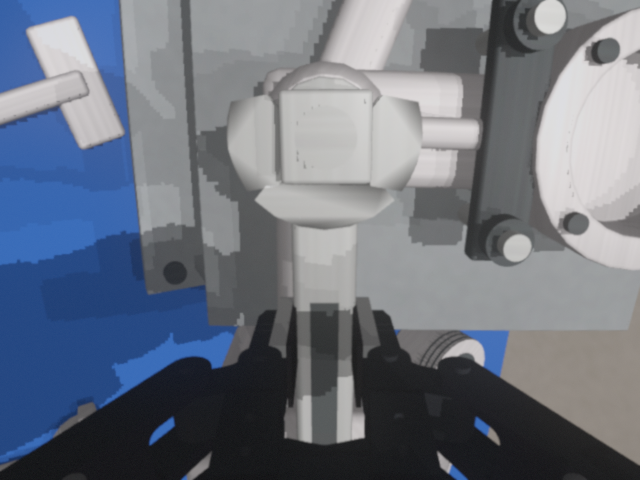

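The jaw is fully on the square: the head at (325,135) sits between the prongs and against the throat at (325,190), with no side force. I'll release it and back off.

>>> step_arm:
  series:
    - {"delta_pos": [0,0,0],"angular": [0,0,0],"hand": 170}
    - {"delta_pos": [0,0,0],"angular": [0,0,0],"hand": 140}
    - {"delta_pos": [0,0,0],"angular": [0,0,0],"hand": 140}
    - {"delta_pos": [0,0,-0.003],"angular": [0,0,0],"hand": 140}
    - {"delta_pos": [0,0,-0.012],"angular": [0,0,0],"hand": 140}
    - {"delta_pos": [0,0,-0.03],"angular": [0,0,0],"hand": 140}
    - {"delta_pos": [0,0,-0.04],"angular": [0,0,0],"hand": 140}
    - {"delta_pos": [0,-0.01,-0.04],"angular": [0,0,0],"hand": 140}
    - {"delta_pos": [0,-0.05,0],"angular": [0,0,0],"hand": 140}
    - {"delta_pos": [0,-0.05,0],"angular": [0,0,0],"hand": 140}

```text
clock: 15.55
tool_pos: [0.3758, 0.0994, 0.234]
eef_rot: [0.671, 0.694, 0.183, 0.184]
ft_force: [-0.4, 1.2, 0.2]
opening: 0.0387
```

Run:
```python
from m import *
s,_=jawnow([0,0,0])
print(s["q"].round(3))
u,v,n=UVN(YAW);a=np.radians(20)
z=-n*np.cos(a)+u*np.sin(a);y=u*np.cos(a)+n*np.sin(a)
Rt=np.c_[v,y,z];C=S-.18*u+.07*v+.19*n;p=C-Rt@np.array([.075,0,-.148]);print(((p-S)@np.c_[u,v,n]).round(3),p)
plan(p,Rt,6)
```

```text
t 15.55 jaw uvn [-109.94  -71.36  160.01] x axis deg 91.18 tilt 0.11 F [-0.4  1.2  0.2] op 0.0387
[ 0.417 -0.374 -0.696  0.759 -0.198  1.905]
[-0.129 -0.005  0.051] [0.41266135 0.16622041 0.12981226]
6 x delta [0.0111, -0.0058, 0.0176] ang [-0.0579, -0.0007, 0.0034] |d|mm 21.6 deg 3.32
```

>>> step_arm:
  series:
    - {"delta_pos": [0.0111,-0.0058,0.0176],"angular": [-0.0579,-0.0007,0.0034],"hand": 140}
    - {"delta_pos": [0.0111,-0.0058,0.0176],"angular": [-0.0579,-0.0007,0.0034],"hand": 140}
    - {"delta_pos": [0.0111,-0.0058,0.0176],"angular": [-0.0579,-0.0007,0.0034],"hand": 140}
    - {"delta_pos": [0.0111,-0.0058,0.0176],"angular": [-0.0579,-0.0007,0.0034],"hand": 140}
    - {"delta_pos": [0.0111,-0.0058,0.0176],"angular": [-0.0579,-0.0007,0.0034],"hand": 140}
    - {"delta_pos": [0.0111,-0.0058,0.0176],"angular": [-0.0579,-0.0007,0.0034],"hand": 140}
    - {"delta_pos": [0,0,0],"angular": [0,0,0],"hand": 140}
    - {"delta_pos": [0,0,0],"angular": [0,0,0],"hand": 140}
    - {"delta_pos": [0,0,0],"angular": [0,0,0],"hand": 140}
    - {"delta_pos": [0,0,0],"angular": [0,0,0],"hand": 140}

```text
clock: 16.8
tool_pos: [0.4144, 0.1693, 0.1349]
eef_rot: [0.639, 0.645, 0.297, 0.296]
ft_force: [0.4, -0.1, 0.4]
opening: 0.0384
```

Run:
```python
from m import *
c,s=snap("wrist");save(c,"w7");pickle.dump((c,s),open("w7.pkl","wb"));print(s["tool_pos"],s["q"].round(3))
u,v,n=UVN(YAW);T=np.linalg.inv(c2w(c,s));P=(S+.008*n);q=T[:3,:3]@P+T[:3,3];px,_=cv2.projectPoints(np.array([[q[0],-q[1],-q[2]]]),np.zeros(3),np.zeros(3),K(c),np.array(c["dist_coeffs"]));x,y=px[0,0];print(x,y)
x=int(x);y=int(y)
y0=max(0,y-75);x0=min(max(0,x-100),440)
a=c["color"][y0:y0+150,x0:x0+200];print(x0,y0)
cv2.imwrite("pics/w7c.png",cv2.cvtColor(cv2.resize(a,None,fx=4,fy=4,interpolation=cv2.INTER_CUBIC),cv2.COLOR_RGB2BGR))
```

```text
[0.41444635 0.16929507 0.13491118] [ 0.758 -0.146 -1.141 -0.132 -0.546  2.112]
494.5507012865818 242.37693779722233
394 167
```

View pics/w7c.png

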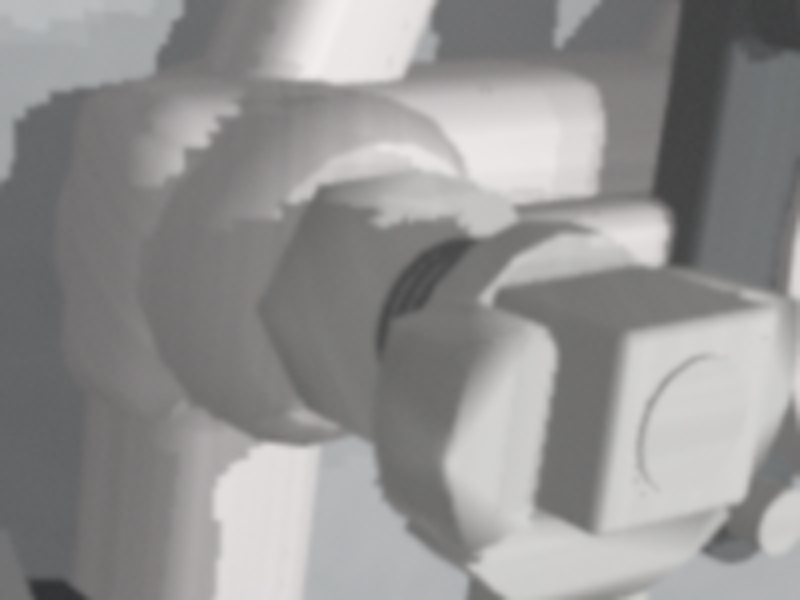

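Wrist view: the spanner is seated on the square. The nut's bottom corners are in the full image at ≈(459.5,243), (474.5,214.5) and (471.5,270).

Run:
```python
from m import *
c,s=pickle.load(open("w7.pkl","rb"));u,v,n=UVN(YAW)
px=np.array([(262,305),(322,190),(310,412)])/4+[394,167]
for nn in(0,):
    o,d=rays(c,px,s);A=o+d*((nn-(o-S)@n)/(d@n))[:,None];q=(A-S)@np.c_[u,v,n]*1000
    for r in q: print(r.round(1),"r",np.hypot(r[0],r[1]).round(1),"ang",np.degrees(np.arctan2(r[1],r[0])).round(1))
W=cloud(c,s);Q=(W-S)@np.c_[u,v,n]*1000
g=lambda x,y:Q[int(167+y/4),int(394+x/4)].round(1)
print("boss",g(280,410),g(290,200),"nut faces",g(300,330),g(330,380),g(350,230),g(400,200),"head top",g(690,420))
# nut side faces normals from depth
f=np.array([g(x,y) for x in range(280,370,8) for y in range(315,390,8)]);
r=np.hypot(f[:,0],f[:,1]);print(len(f))
def fit(poly):
    m=np.zeros((480,640),np.uint8);cv2.fillPoly(m,[ (np.array(poly)/4+[394,167]).round().astype(int)],1);P=Q[m>0];
    a=np.linalg.svd(P-P.mean(0),full_matrices=False)[2][2];a*=np.sign(a@P.mean(0)); print("face normal",a.round(3),"ang",np.degrees(np.arctan2(a[1],a[0])).round(1),"dist",(P.mean(0)@a).round(1),len(P))
fit([(275,320),(345,330),(370,400),(360,430),(320,405)])
fit([(275,295),(325,205),(440,225),(385,280),(375,325),(350,320)])
fit([(335,190),(400,180),(470,190),(480,225),(450,225)])
```

```text
[-19.4  -0.9   0. ] r 19.5 ang -177.4
[-10.6  16.1   0. ] r 19.3 ang 123.2
[ -8.1 -19.6   0. ] r 21.2 ang -112.5
boss [-13.4 -18.4  -0.7] [-16.1  14.9  -0.6] nut faces [-21.6  -0.6  11.6] [-15.3  -9.4  11.4] [-13.5  13.    9.8] [-8.2 17.7 13.8] head top [-1.6  0.7 60.6]
120
face normal [-0.834 -0.532  0.147] ang -147.5 dist 19.1 345
face normal [-0.431  0.726 -0.536] ang 120.7 dist 6.1 729
face normal [ 0.215  0.972 -0.092] ang 77.5 dist 14.8 262
```

Run:
```python
from m import *
u,v,n=UVN(YAW)
def pose(uu,vv,nn,deg):
    a=np.radians(deg);X=u*np.cos(a)+v*np.sin(a);return S+uu*u+vv*v+nn*n,np.c_[X,np.cross(-n,X),-n]
p,Rt=pose(-.11,0,.16,115);plan(p,Rt,6)
s=dict(env.sense(),tool_pos=p,eef_rot=R.from_matrix(Rt).as_quat())
p2,R2=pose(.04,0,.165,180);plan(p2,R2,7,s)
```

```text
6 x delta [-0.0006, 0.006, -0.0168] ang [0.0558, 0.0131, -0.0721] |d|mm 17.9 deg 5.28
7 x delta [-0.018, 0.0136, -0.0007] ang [0.0, 0.0, -0.1621] |d|mm 22.6 deg 9.29
```

>>> step_arm:
  series:
    - {"delta_pos": [-0.0006,0.006,-0.0168],"angular": [0.0558,0.0131,-0.0721],"hand": 140}
    - {"delta_pos": [-0.0006,0.006,-0.0168],"angular": [0.0558,0.0131,-0.0721],"hand": 140}
    - {"delta_pos": [-0.0006,0.006,-0.0168],"angular": [0.0558,0.0131,-0.0721],"hand": 140}
    - {"delta_pos": [-0.0006,0.006,-0.0168],"angular": [0.0558,0.0131,-0.0721],"hand": 140}
    - {"delta_pos": [-0.0006,0.006,-0.0168],"angular": [0.0558,0.0131,-0.0721],"hand": 140}
    - {"delta_pos": [-0.0006,0.006,-0.0168],"angular": [0.0558,0.0131,-0.0721],"hand": 140}
    - {"delta_pos": [-0.018,0.0136,-0.0007],"angular": [0,0,-0.1621],"hand": 140}
    - {"delta_pos": [-0.018,0.0136,-0.0007],"angular": [0,0,-0.1621],"hand": 140}
    - {"delta_pos": [-0.018,0.0136,-0.0007],"angular": [0,0,-0.1621],"hand": 140}
    - {"delta_pos": [-0.018,0.0136,-0.0007],"angular": [0,0,-0.1621],"hand": 140}

```text
clock: 18.1
tool_pos: [0.4487, 0.15, 0.2793]
eef_rot: [0.224, 0.94, 0.063, 0.251]
ft_force: [0.0, 0.6, -0.7]
opening: 0.0387
```

>>> step_arm:
  series:
    - {"delta_pos": [-0.018,0.0136,-0.0007],"angular": [0,0,-0.1621],"hand": 140}
    - {"delta_pos": [-0.018,0.0136,-0.0007],"angular": [0,0,-0.1621],"hand": 140}
    - {"delta_pos": [-0.018,0.0136,-0.0007],"angular": [0,0,-0.1621],"hand": 140}
    - {"delta_pos": [0,0,0],"angular": [0,0,0],"hand": 140}
    - {"delta_pos": [0,0,0],"angular": [0,0,0],"hand": 140}
    - {"delta_pos": [0,0,0],"angular": [0,0,0],"hand": 140}
    - {"delta_pos": [0,0,0],"angular": [0,0,0],"hand": 140}
    - {"delta_pos": [0,0,0],"angular": [0,0,0],"hand": 140}
    - {"delta_pos": [0,0,0],"angular": [0,0,0],"hand": 140}
    - {"delta_pos": [0,0,0],"angular": [0,0,0],"hand": 140}

```text
clock: 19.35
tool_pos: [0.5021, 0.1728, 0.3123]
eef_rot: [-0.006, 0.966, 0.001, 0.258]
ft_force: [-0.0, -0.0, -0.1]
opening: 0.0383
```

Run:
```python
from m import *
c,s=snap("wrist");save(c,"w8");pickle.dump((c,s),open("w8.pkl","wb"));jawnow([0,0,0]);print(s["q"].round(3))
u,v,n=UVN(YAW);W=cloud(c,s);Q=(W-S)@np.c_[u,v,n]*1000
m=(Q[...,2]>57)&(Q[...,2]<64)&(np.hypot(Q[...,0],Q[...,1])<22)
m8=cv2.morphologyEx(m.astype(np.uint8),cv2.MORPH_OPEN,np.ones((3,3)))
kk=max(cv2.findContours(m8,cv2.RETR_EXTERNAL,cv2.CHAIN_APPROX_NONE)[0],key=cv2.contourArea);r=cv2.minAreaRect(kk);print(r,"n",np.median(Q[m][:,2]))
b=cv2.boxPoints(r);o,d=rays(c,b,s);A=o+d*((.06-(o-S)@n)/(d@n))[:,None];q=(A-S)@np.c_[u,v,n]*1000;print(q.round(1),q.mean(0))
x,y=map(int,r[0]);a=c["color"][y-50:y+50,x-60:x+60];print(x-60,y-50)
cv2.imwrite("pics/w8c.png",cv2.cvtColor(cv2.resize(a,None,fx=5,fy=5,interpolation=cv2.INTER_CUBIC),cv2.COLOR_RGB2BGR))
```

```text
t 19.4 jaw uvn [ 39.46   0.49 164.24] x axis deg -179.96 tilt 0.04 F [ 0.5 -0.4  0.8] op 0.0382
[ 0.459 -0.124 -0.332  0.883 -0.218  0.392]
((324.0, 173.5), (43.0, 44.0), 90.0) n 59.88860140056564
[[-13.6 -12.9  60. ]
 [-13.6  13.5  60. ]
 [ 12.6  13.9  60. ]
 [ 12.6 -13.3  60. ]] [-0.51643096  0.28511024 60.        ]
264 123
```

View pics/w8c.png

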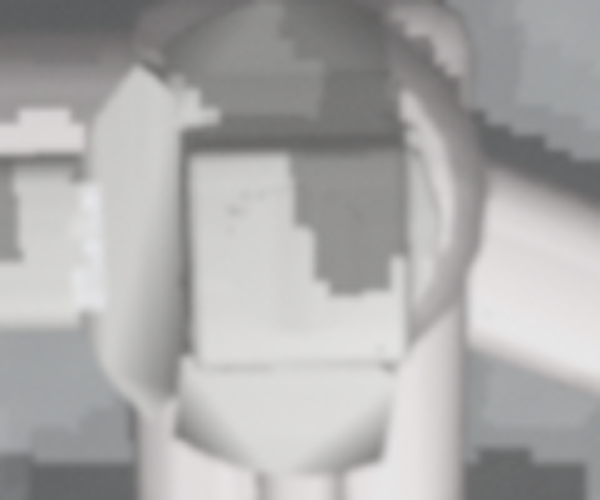

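```bash
cat >> h.py <<'E'
def lin(pos,rot,n,hand,s=None):
    """straight world line with even rotation; prints rows"""
    s=s or env.sense();R0=R.from_quat(s["eef_rot"]);w=(R0.inv()*R.from_matrix(rot)).as_rotvec()/n;D=(np.array(pos)-s["tool_pos"])/n
    for k in range(n):
        d=(R0*R.from_rotvec(w*k)).inv().apply(D);print('{"delta_pos": %s, "angular": %s, "hand": %d},'%(d.round(4).tolist(),w.round(4).tolist(),hand))
def after(pos,rot): return dict(env.sense(),tool_pos=np.array(pos),eef_rot=R.from_matrix(rot).as_quat())
E
python3 - <<'E'
from m import *
p=[.527,-.352,.16];Rt=down(183.07);lin(p,Rt,14,110)
plan([.527,-.352,.04],Rt,3,after(p,Rt))
E
```

```text
{"delta_pos": [0.0043, -0.0375, 0.0101], "angular": [-0.0301, 0.0288, -0.1122], "hand": 110},
{"delta_pos": [0.0082, -0.0371, 0.0092], "angular": [-0.0301, 0.0288, -0.1122], "hand": 110},
{"delta_pos": [0.0121, -0.0362, 0.0083], "angular": [-0.0301, 0.0288, -0.1122], "hand": 110},
{"delta_pos": [0.0159, -0.0349, 0.0077], "angular": [-0.0301, 0.0288, -0.1122], "hand": 110},
{"delta_pos": [0.0195, -0.0331, 0.0072], "angular": [-0.0301, 0.0288, -0.1122], "hand": 110},
{"delta_pos": [0.0229, -0.0309, 0.0068], "angular": [-0.0301, 0.0288, -0.1122], "hand": 110},
{"delta_pos": [0.026, -0.0284, 0.0066], "angular": [-0.0301, 0.0288, -0.1122], "hand": 110},
{"delta_pos": [0.0288, -0.0255, 0.0066], "angular": [-0.0301, 0.0288, -0.1122], "hand": 110},
{"delta_pos": [0.0313, -0.0223, 0.0067], "angular": [-0.0301, 0.0288, -0.1122], "hand": 110},
{"delta_pos": [0.0335, -0.0189, 0.0071], "angular": [-0.0301, 0.0288, -0.1122], "hand": 110},
{"delta_pos": [0.0352, -0.0153, 0.0075], "angular": [-0.0301, 0.0288, -0.1122], "hand": 110},
{"delta_pos": [0.0364, -0.0115, 0.0082], "angular": [-0.0301, 0.0288, -0.1122], "hand": 110},
{"delta_pos": [0.0373, -0.0076, 0.0089], "angular": [-0.0301, 0.0288, -0.1122], "hand": 110},
{"delta_pos": [0.0376, -0.0037, 0.0099], "angular": [-0.0301, 0.0288, -0.1122], "hand": 110},
3 x delta [0.0, 0.0, 0.04] ang [0.0, 0.0, 0.0] |d|mm 40.0 deg 0.0
```

>>> step_arm:
  series:
    - {"delta_pos": [0.0043,-0.0375,0.0101],"angular": [-0.0301,0.0288,-0.1122],"hand": 110}
    - {"delta_pos": [0.0082,-0.0371,0.0092],"angular": [-0.0301,0.0288,-0.1122],"hand": 110}
    - {"delta_pos": [0.0121,-0.0362,0.0083],"angular": [-0.0301,0.0288,-0.1122],"hand": 110}
    - {"delta_pos": [0.0159,-0.0349,0.0077],"angular": [-0.0301,0.0288,-0.1122],"hand": 110}
    - {"delta_pos": [0.0195,-0.0331,0.0072],"angular": [-0.0301,0.0288,-0.1122],"hand": 110}
    - {"delta_pos": [0.0229,-0.0309,0.0068],"angular": [-0.0301,0.0288,-0.1122],"hand": 110}
    - {"delta_pos": [0.026,-0.0284,0.0066],"angular": [-0.0301,0.0288,-0.1122],"hand": 110}
    - {"delta_pos": [0.0288,-0.0255,0.0066],"angular": [-0.0301,0.0288,-0.1122],"hand": 110}
    - {"delta_pos": [0.0313,-0.0223,0.0067],"angular": [-0.0301,0.0288,-0.1122],"hand": 110}
    - {"delta_pos": [0.0335,-0.0189,0.0071],"angular": [-0.0301,0.0288,-0.1122],"hand": 110}

```text
clock: 20.65
tool_pos: [0.5199, -0.2036, 0.203]
eef_rot: [-0.554, 0.829, 0.001, 0.082]
ft_force: [1.3, 0.4, 0.0]
opening: 0.0485
```

>>> step_arm:
  series:
    - {"delta_pos": [0.0352,-0.0153,0.0075],"angular": [-0.0301,0.0288,-0.1122],"hand": 110}
    - {"delta_pos": [0.0364,-0.0115,0.0082],"angular": [-0.0301,0.0288,-0.1122],"hand": 110}
    - {"delta_pos": [0.0373,-0.0076,0.0089],"angular": [-0.0301,0.0288,-0.1122],"hand": 110}
    - {"delta_pos": [0.0376,-0.0037,0.0099],"angular": [-0.0301,0.0288,-0.1122],"hand": 110}
    - {"delta_pos": [0,0,0.02],"angular": [0,0,0],"hand": 110}
    - {"delta_pos": [0,0,0.03],"angular": [0,0,0],"hand": 110}
    - {"delta_pos": [0,0,0.03],"angular": [0,0,0],"hand": 110}
    - {"delta_pos": [0,0,0.02],"angular": [0,0,0],"hand": 110}
    - {"delta_pos": [0,0,0],"angular": [0,0,0],"hand": 110}
    - {"delta_pos": [0,0,0],"angular": [0,0,0],"hand": 110}

```text
clock: 21.9
tool_pos: [0.5274, -0.3523, 0.0606]
eef_rot: [0.726, -0.688, 0.0, -0.0]
ft_force: [-0.2, 0.5, -0.0]
opening: 0.0486
```

Run:
```python
from m import *
s=env.sense();print(s["tool_pos"],s["q"].round(3),s["opening"],s["clock"]);plan([.527,-.352,.001],down(183.07),5)
```

```text
[ 0.52739688 -0.35225795  0.06063779] [-0.589  0.514 -0.026  1.03  -0.    -2.213] 0.048629381058083426 21.9
5 x delta [-0.0001, 0.0001, 0.0119] ang [-0.0001, -0.0001, -0.0] |d|mm 11.9 deg 0.01
```

>>> step_arm:
  series:
    - {"delta_pos": [0,0,0.015],"angular": [0,0,0],"hand": 110}
    - {"delta_pos": [0,0,0.015],"angular": [0,0,0],"hand": 110}
    - {"delta_pos": [0,0,0.012],"angular": [0,0,0],"hand": 110}
    - {"delta_pos": [0,0,0.01],"angular": [0,0,0],"hand": 110}
    - {"delta_pos": [0,0,0.0076],"angular": [0,0,0],"hand": 120}
    - {"delta_pos": [0,0,0],"angular": [0,0,0],"hand": 150}
    - {"delta_pos": [0,0,0],"angular": [0,0,0],"hand": 190}
    - {"delta_pos": [0,0,0],"angular": [0,0,0],"hand": 205}
    - {"delta_pos": [0,0,0],"angular": [0,0,0],"hand": 205}
    - {"delta_pos": [0,0,0],"angular": [0,0,0],"hand": 205}
  force: 80

```text
clock: 23.15
tool_pos: [0.5274, -0.3523, 0.0012]
eef_rot: [0.726, -0.688, 0.001, -0.0]
ft_force: [-1.0, 0.3, 7.3]
opening: 0.0239
```

```bash
cat >> m.py <<'E'
JB=[-.085,0,-.0117]
E
python3 - <<'E'
from m import *
s=env.sense();Rm=R.from_quat(s["eef_rot"]).as_matrix();print(s["tool_pos"],s["opening"],s["ft_force"],s["clock"])
jaw=np.array([522.05,-250.81])-16*np.array([np.cos(np.radians(93.07)),np.sin(np.radians(93.07))]);jaw=np.r_[jaw-[.55,.35],13]/1000
JB=Rm.T@(jaw-s["tool_pos"]);print("JB",JB.round(4),"yaw tool x",np.degrees(np.arctan2(Rm[1,0],Rm[0,0])))
# lift 170 then to stand: jaw approach at u=-47,v, n=60 (above), jaw dir 2.3
s1=dict(s,tool_pos=s["tool_pos"]+[0,0,.2])
p,Rt=target([-60,-.2,70],2.3,JB,off=1);print("tgt",p);lin(p,Rt,14,205,s1)
E
```

```text
[ 0.52741381 -0.352287    0.0011937 ] 0.023912878312239604 [-1.02047844  0.33473364  7.28783664] 23.15
JB [-0.0853  0.0005 -0.0119] yaw tool x -86.93696876934752
tgt [0.39534922 0.1668974  0.12814066]
{"delta_pos": [-0.0375, 0.0074, 0.0052], "angular": [0.0304, -0.0281, 0.1095], "hand": 205},
{"delta_pos": [-0.0363, 0.0117, 0.0059], "angular": [0.0304, -0.0281, 0.1095], "hand": 205},
{"delta_pos": [-0.0347, 0.0157, 0.0065], "angular": [0.0304, -0.0281, 0.1095], "hand": 205},
{"delta_pos": [-0.0325, 0.0196, 0.0069], "angular": [0.0304, -0.0281, 0.1095], "hand": 205},
{"delta_pos": [-0.03, 0.0233, 0.0071], "angular": [0.0304, -0.0281, 0.1095], "hand": 205},
{"delta_pos": [-0.027, 0.0266, 0.0072], "angular": [0.0304, -0.0281, 0.1095], "hand": 205},
{"delta_pos": [-0.0238, 0.0296, 0.007], "angular": [0.0304, -0.0281, 0.1095], "hand": 205},
{"delta_pos": [-0.0202, 0.0322, 0.0067], "angular": [0.0304, -0.0281, 0.1095], "hand": 205},
{"delta_pos": [-0.0163, 0.0344, 0.0062], "angular": [0.0304, -0.0281, 0.1095], "hand": 205},
{"delta_pos": [-0.0123, 0.0362, 0.0056], "angular": [0.0304, -0.0281, 0.1095], "hand": 205},
{"delta_pos": [-0.0081, 0.0375, 0.0047], "angular": [0.0304, -0.0281, 0.1095], "hand": 205},
{"delta_pos": [-0.0039, 0.0382, 0.0037], "angular": [0.0304, -0.0281, 0.1095], "hand": 205},
{"delta_pos": [0.0004, 0.0385, 0.0026], "angular": [0.0304, -0.0281, 0.1095], "hand": 205},
{"delta_pos": [0.0047, 0.0383, 0.0014], "angular": [0.0304, -0.0281, 0.1095], "hand": 205},
```

```bash
sed -i 's/^JB=.*/JB=[-.0853,.0,-.0119]/' m.py
python3 - <<'E'
from m import *
s=env.sense();s1=dict(s,tool_pos=s["tool_pos"]+[0,0,.27])
p,Rt=target([-60,-.2,150],2.3,JB,off=1);print("tgt",p);lin(p,Rt,14,205,s1)
E
```

```text
tgt [0.35533483 0.16689686 0.19738247]
{"delta_pos": [-0.0377, 0.0103, 0.0052], "angular": [0.0304, -0.0281, 0.1095], "hand": 205},
{"delta_pos": [-0.0362, 0.0145, 0.0059], "angular": [0.0304, -0.0281, 0.1095], "hand": 205},
{"delta_pos": [-0.0342, 0.0186, 0.0064], "angular": [0.0304, -0.0281, 0.1095], "hand": 205},
{"delta_pos": [-0.0318, 0.0224, 0.0067], "angular": [0.0304, -0.0281, 0.1095], "hand": 205},
{"delta_pos": [-0.0289, 0.0259, 0.0068], "angular": [0.0304, -0.0281, 0.1095], "hand": 205},
{"delta_pos": [-0.0257, 0.0291, 0.0067], "angular": [0.0304, -0.0281, 0.1095], "hand": 205},
{"delta_pos": [-0.0222, 0.0319, 0.0065], "angular": [0.0304, -0.0281, 0.1095], "hand": 205},
{"delta_pos": [-0.0184, 0.0343, 0.006], "angular": [0.0304, -0.0281, 0.1095], "hand": 205},
{"delta_pos": [-0.0143, 0.0363, 0.0054], "angular": [0.0304, -0.0281, 0.1095], "hand": 205},
{"delta_pos": [-0.0101, 0.0378, 0.0046], "angular": [0.0304, -0.0281, 0.1095], "hand": 205},
{"delta_pos": [-0.0058, 0.0388, 0.0037], "angular": [0.0304, -0.0281, 0.1095], "hand": 205},
{"delta_pos": [-0.0015, 0.0393, 0.0026], "angular": [0.0304, -0.0281, 0.1095], "hand": 205},
{"delta_pos": [0.0029, 0.0393, 0.0014], "angular": [0.0304, -0.0281, 0.1095], "hand": 205},
{"delta_pos": [0.0072, 0.0388, 0.0001], "angular": [0.0304, -0.0281, 0.1095], "hand": 205},
```

>>> step_arm:
  series:
    - {"delta_pos": [0,0,-0.02],"angular": [0,0,0],"hand": 205}
    - {"delta_pos": [0,0,-0.05],"angular": [0,0,0],"hand": 205}
    - {"delta_pos": [0,0,-0.05],"angular": [0,0,0],"hand": 205}
    - {"delta_pos": [0,0,-0.05],"angular": [0,0,0],"hand": 205}
    - {"delta_pos": [0,0,-0.05],"angular": [0,0,0],"hand": 205}
    - {"delta_pos": [0,0,-0.05],"angular": [0,0,0],"hand": 205}
    - {"delta_pos": [-0.0377,0.0103,0.0052],"angular": [0.0304,-0.0281,0.1095],"hand": 205}
    - {"delta_pos": [-0.0362,0.0145,0.0059],"angular": [0.0304,-0.0281,0.1095],"hand": 205}
    - {"delta_pos": [-0.0342,0.0186,0.0064],"angular": [0.0304,-0.0281,0.1095],"hand": 205}
    - {"delta_pos": [-0.0318,0.0224,0.0067],"angular": [0.0304,-0.0281,0.1095],"hand": 205}
  force: 90

```text
clock: 24.4
tool_pos: [0.477, -0.2024, 0.2488]
eef_rot: [-0.555, 0.828, -0.0, 0.082]
ft_force: [0.0, 0.3, -2.2]
opening: 0.0234
```

>>> step_arm:
  series:
    - {"delta_pos": [-0.0289,0.0259,0.0068],"angular": [0.0304,-0.0281,0.1095],"hand": 205}
    - {"delta_pos": [-0.0257,0.0291,0.0067],"angular": [0.0304,-0.0281,0.1095],"hand": 205}
    - {"delta_pos": [-0.0222,0.0319,0.0065],"angular": [0.0304,-0.0281,0.1095],"hand": 205}
    - {"delta_pos": [-0.0184,0.0343,0.006],"angular": [0.0304,-0.0281,0.1095],"hand": 205}
    - {"delta_pos": [-0.0143,0.0363,0.0054],"angular": [0.0304,-0.0281,0.1095],"hand": 205}
    - {"delta_pos": [-0.0101,0.0378,0.0046],"angular": [0.0304,-0.0281,0.1095],"hand": 205}
    - {"delta_pos": [-0.0058,0.0388,0.0037],"angular": [0.0304,-0.0281,0.1095],"hand": 205}
    - {"delta_pos": [-0.0015,0.0393,0.0026],"angular": [0.0304,-0.0281,0.1095],"hand": 205}
    - {"delta_pos": [0.0029,0.0393,0.0014],"angular": [0.0304,-0.0281,0.1095],"hand": 205}
    - {"delta_pos": [0.0072,0.0388,0.0001],"angular": [0.0304,-0.0281,0.1095],"hand": 205}

```text
clock: 25.65
tool_pos: [0.3546, 0.1648, 0.1975]
eef_rot: [-0.028, 0.966, -0.003, 0.257]
ft_force: [0.5, -0.5, -3.7]
opening: 0.0238
```

Run:
```python
from m import *
s,q=jawnow(JB);print(s["q"].round(3))
p,Rt=target([-60,-.2,9.5],2.3,JB,off=1);print(p);plan(p,Rt,8)
```

```text
t 25.65 jaw uvn [-60.57  -1.97 150.25] x axis deg -177.44 tilt 0.22 F [ 0.5 -0.5 -3.7] op 0.0238
[ 0.682 -0.299 -0.743  0.703 -0.312  0.557]
[0.42557958 0.16775511 0.0757059 ]
8 x delta [-0.0001, 0.0002, 0.0176] ang [0.0003, -0.0003, 0.0006] |d|mm 17.6 deg 0.04
```

Run:
```python
from m import *
D=pickle.load(open("d0.pkl","rb"))
for nme in("scene","side"):
    W=cloud(D[nme][0])
    m=(W[...,2]>.03)&(W[...,0]>.2)&(W[...,0]<.47)&(W[...,1]>.05)&(W[...,1]<.4)
    P=W[m];h={}
    for x in np.arange(.2,.47,.03): print(nme,round(x,2),[ (lambda a: int(1000*a.max()) if len(a)>2 else 0)(P[(P[:,0]>=x)&(P[:,0]<x+.03)&(P[:,1]>=y)&(P[:,1]<y+.03)][:,2]) for y in np.arange(.05,.4,.03)])
```

```text
scene 0.2 [0, 0, 0, 0, 0, 0, 0, 0, 0, 0, 0, 0]
scene 0.23 [0, 0, 0, 0, 0, 0, 0, 0, 0, 82, 74, 75]
scene 0.26 [0, 0, 0, 0, 0, 0, 0, 0, 87, 87, 85, 79]
scene 0.29 [0, 0, 0, 0, 0, 0, 78, 86, 82, 0, 87, 79]
scene 0.32 [0, 0, 0, 0, 0, 0, 77, 84, 86, 86, 90, 0]
scene 0.35 [0, 0, 0, 47, 47, 0, 0, 76, 0, 79, 0, 0]
scene 0.38 [0, 0, 0, 47, 44, 0, 0, 0, 0, 0, 0, 0]
scene 0.41 [0, 0, 0, 0, 0, 0, 0, 0, 0, 0, 0, 0]
scene 0.44 [0, 0, 0, 0, 0, 0, 0, 0, 0, 0, 0, 0]
side 0.2 [0, 0, 0, 0, 0, 0, 0, 0, 0, 0, 0, 0]
side 0.23 [0, 0, 0, 0, 0, 0, 0, 0, 0, 0, 0, 80]
side 0.26 [0, 0, 0, 0, 0, 0, 0, 91, 91, 96, 92, 79]
side 0.29 [0, 0, 0, 0, 0, 0, 79, 93, 88, 0, 92, 85]
side 0.32 [0, 0, 0, 0, 0, 0, 82, 89, 94, 91, 90, 0]
side 0.35 [0, 0, 0, 54, 47, 0, 0, 80, 0, 0, 0, 0]
side 0.38 [0, 0, 0, 50, 46, 0, 0, 0, 0, 0, 0, 0]
side 0.41 [0, 0, 0, 0, 0, 0, 0, 0, 0, 0, 0, 0]
side 0.44 [0, 0, 0, 0, 0, 0, 0, 0, 0, 0, 0, 0]
```

Run:
```python
from m import *
p,Rt=target([-52,-.2,20],2.3,JB,off=1);print(p);plan(p,Rt,7)
```

```text
[0.42725766 0.16777561 0.08879916]
7 x delta [-0.0013, 0.0002, 0.0186] ang [0.0004, -0.0004, 0.0006] |d|mm 18.7 deg 0.05
```

>>> step_arm:
  series:
    - {"delta_pos": [-0.0013,0.0002,0.0186],"angular": [0.0004,-0.0004,0.0006],"hand": 205}
    - {"delta_pos": [-0.0013,0.0002,0.0186],"angular": [0.0004,-0.0004,0.0006],"hand": 205}
    - {"delta_pos": [-0.0013,0.0002,0.0186],"angular": [0.0004,-0.0004,0.0006],"hand": 205}
    - {"delta_pos": [-0.0013,0.0002,0.0186],"angular": [0.0004,-0.0004,0.0006],"hand": 205}
    - {"delta_pos": [-0.0013,0.0002,0.0186],"angular": [0.0004,-0.0004,0.0006],"hand": 205}
    - {"delta_pos": [-0.0013,0.0002,0.0186],"angular": [0.0004,-0.0004,0.0006],"hand": 205}
    - {"delta_pos": [-0.0013,0.0002,0.0186],"angular": [0.0004,-0.0004,0.0006],"hand": 205}
    - {"delta_pos": [0,0,0],"angular": [0,0,0],"hand": 205}
    - {"delta_pos": [0,0,0],"angular": [0,0,0],"hand": 205}
    - {"delta_pos": [0,0,0],"angular": [0,0,0],"hand": 205}

```text
clock: 26.9
tool_pos: [0.4283, 0.1672, 0.0897]
eef_rot: [-0.027, 0.966, -0.004, 0.258]
ft_force: [0.2, 1.0, -3.2]
opening: 0.0234
```

Run:
```python
from m import *
s,q=jawnow(JB);print(s["q"].round(3))
c,s=snap("wrist");save(c,"w9")
c,_=snap("side");a=c["color"][90:240,250:450];cv2.imwrite("pics/s9.png",cv2.cvtColor(cv2.resize(a,(800,600),interpolation=cv2.INTER_CUBIC),cv2.COLOR_RGB2BGR))
p,Rt=target([-32,-.2,9.5],2.3,JB,off=1);plan(p,Rt,6)
```

```text
t 26.9 jaw uvn [-50.67  -0.43  20.23] x axis deg -177.46 tilt 0.06 F [ 0.2  1.  -3.2] op 0.0234
[ 0.545 -0.038 -0.894  0.254 -0.256  0.428]
6 x delta [-0.0031, -0.0, 0.0018] ang [0.0001, -0.0002, 0.0007] |d|mm 3.6 deg 0.04
```

View pics/s9.png

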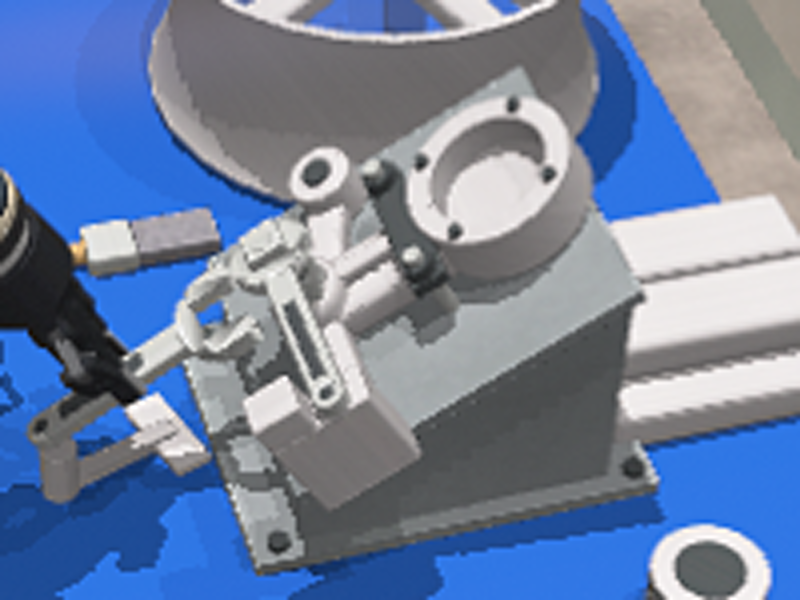

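The small spanner is on the square with its handle over the ear's step. The big spanner is level with the nut, its jaw pointing at it (≈(215,310)), and its handle end is clear above the gate casting's stub. I'm already past the picture budget, so from here I'll work from numbers.

>>> step_arm:
  series:
    - {"delta_pos": [-0.0031,0,0.0018],"angular": [0.0001,-0.0002,0.0007],"hand": 205}
    - {"delta_pos": [-0.0031,0,0.0018],"angular": [0.0001,-0.0002,0.0007],"hand": 205}
    - {"delta_pos": [-0.0031,0,0.0018],"angular": [0.0001,-0.0002,0.0007],"hand": 205}
    - {"delta_pos": [-0.0031,0,0.0018],"angular": [0.0001,-0.0002,0.0007],"hand": 205}
    - {"delta_pos": [-0.0031,0,0.0018],"angular": [0.0001,-0.0002,0.0007],"hand": 205}
    - {"delta_pos": [-0.0031,0,0.0018],"angular": [0.0001,-0.0002,0.0007],"hand": 205}
    - {"delta_pos": [-0.003,0,0],"angular": [0,0,0],"hand": 205}
    - {"delta_pos": [-0.003,0,0],"angular": [0,0,0],"hand": 205}
    - {"delta_pos": [-0.002,0,0],"angular": [0,0,0],"hand": 205}
    - {"delta_pos": [0,0,0],"angular": [0,0,0],"hand": 205}

```text
clock: 28.25
tool_pos: [0.4569, 0.1685, 0.0931]
eef_rot: [-0.025, 0.966, -0.004, 0.259]
ft_force: [0.4, 0.2, -3.6]
opening: 0.0236
```

Run:
```python
from m import *
s,q=jawnow(JB);print(s["wrist_torque"])
p,Rt=target([0,-.2,9.5],2.3,JB,off=1);plan(p,Rt,10)
```

```text
t 28.25 jaw uvn [-24.19   0.21   8.9 ] x axis deg -177.7 tilt 0.04 F [ 0.4  0.2 -3.6] op 0.0236
[-0.0373578   0.84551553 -0.03340108]
10 x delta [-0.0024, -0.0001, -0.0001] ang [-0.0001, -0.0, -0.0] |d|mm 2.4 deg 0.0
```

>>> step_arm:
  series:
    - {"delta_pos": [-0.0026,0,-0.0001],"angular": [0,0,0],"hand": 205}
    - {"delta_pos": [-0.0026,0,-0.0001],"angular": [0,0,0],"hand": 205}
    - {"delta_pos": [-0.0026,0,0],"angular": [0,0,0],"hand": 205}
    - {"delta_pos": [-0.0026,0,0],"angular": [0,0,0],"hand": 205}
    - {"delta_pos": [-0.0026,0,0],"angular": [0,0,0],"hand": 205}
    - {"delta_pos": [-0.0026,0,0],"angular": [0,0,0],"hand": 205}
    - {"delta_pos": [-0.0026,0,0],"angular": [0,0,0],"hand": 205}
    - {"delta_pos": [-0.0026,0,0],"angular": [0,0,0],"hand": 205}
    - {"delta_pos": [-0.0016,0,0],"angular": [0,0,0],"hand": 205}
    - {"delta_pos": [0,0,0],"angular": [0,0,0],"hand": 205}

```text
clock: 29.5
tool_pos: [0.4763, 0.1696, 0.1045]
eef_rot: [-0.025, 0.966, -0.004, 0.259]
ft_force: [0.8, -0.9, -3.3]
opening: 0.0237
```

Run:
```python
from m import *
s,q=jawnow(JB);print(s["wrist_torque"],s["q"].round(2))
p,Rt=target([-.3,-.2,9],-30,JB,off=1);plan(p,Rt,10)
```

```text
t 29.5 jaw uvn [-1.7   1.07  9.08] x axis deg -177.71 tilt 0.04 F [ 0.8 -0.9 -3.3] op 0.0237
[-0.17038291  0.76110446 -0.20059946] [ 0.48  0.01 -0.8   0.29 -0.23  0.38]
10 x delta [-0.0003, 0.0047, 0.0] ang [-0.0001, 0.0, 0.0564] |d|mm 4.7 deg 3.23
```

>>> step_arm:
  series:
    - {"delta_pos": [-0.0003,0.0047,0],"angular": [0,0,0.0564],"hand": 205}
    - {"delta_pos": [-0.0003,0.0047,0],"angular": [0,0,0.0564],"hand": 205}
    - {"delta_pos": [-0.0003,0.0047,0],"angular": [0,0,0.0564],"hand": 205}
    - {"delta_pos": [-0.0003,0.0047,0],"angular": [0,0,0.0564],"hand": 205}
    - {"delta_pos": [-0.0003,0.0047,0],"angular": [0,0,0.0564],"hand": 205}
    - {"delta_pos": [-0.0003,0.0047,0],"angular": [0,0,0.0564],"hand": 205}
    - {"delta_pos": [-0.0003,0.0047,0],"angular": [0,0,0.0564],"hand": 205}
    - {"delta_pos": [-0.0003,0.0047,0],"angular": [0,0,0.0564],"hand": 205}
    - {"delta_pos": [0,0,0],"angular": [0,0,0],"hand": 205}
    - {"delta_pos": [0,0,0],"angular": [0,0,0],"hand": 205}

```text
clock: 30.75
tool_pos: [0.4828, 0.206, 0.1085]
eef_rot: [0.191, 0.947, 0.054, 0.253]
ft_force: [1.1, -2.5, -2.3]
opening: 0.0232
```

```bash
cat >> m.py <<'E'
def torque():
    s=env.sense();u,v,n=UVN(YAW);F=np.array(s["ft_force"])+[0,0,3.3];Rm=R.from_quat(s["eef_rot"]).as_matrix()
    r=s["tool_pos"]-S;print("F tool",(Rm.T@F).round(1),"F uvn",(F@np.c_[u,v,n]).round(1),"moment about axis",(np.cross(r,F)@n).round(2),"wrist tq n",(np.array(s["wrist_torque"])@n).round(2))
E
python3 - <<'E'
from m import *
s,q=jawnow(JB);torque()
p,Rt=target([-.3,-.2,9],-31,JB,off=1);plan(p,Rt,5)
E
```

```text
t 30.75 jaw uvn [-0.61 -0.06  9.11] x axis deg 156.51 tilt 0.05 F [ 1.1 -2.5 -2.3] op 0.0232
F tool [-2.3 -1.7 -0.3] F uvn [ 1.4 -2.5  0.3] moment about axis 0.15 wrist tq n 0.06
5 x delta [-0.0001, 0.0022, 0.0] ang [-0.0002, 0.0001, 0.0262] |d|mm 2.2 deg 1.5
```

>>> step_arm:
  series:
    - {"delta_pos": [-0.0001,0.0022,0],"angular": [0,0,0.0262],"hand": 205}
    - {"delta_pos": [-0.0001,0.0022,0],"angular": [0,0,0.0262],"hand": 205}
    - {"delta_pos": [-0.0001,0.0022,0],"angular": [0,0,0.0262],"hand": 205}
    - {"delta_pos": [-0.0001,0.0022,0],"angular": [0,0,0.0262],"hand": 205}
    - {"delta_pos": [-0.0001,0.0022,0],"angular": [0,0,0.0262],"hand": 205}
    - {"delta_pos": [0,0,0],"angular": [0,0,0],"hand": 205}
    - {"delta_pos": [0,0,0],"angular": [0,0,0],"hand": 205}
    - {"delta_pos": [0,0,0],"angular": [0,0,0],"hand": 205}
    - {"delta_pos": [0,0,0],"angular": [0,0,0],"hand": 205}
    - {"delta_pos": [0,0,0],"angular": [0,0,0],"hand": 205}

```text
clock: 32.0
tool_pos: [0.4871, 0.2159, 0.111]
eef_rot: [0.253, 0.932, 0.07, 0.249]
ft_force: [-0.4, -2.2, -3.1]
opening: 0.0235
```

Run:
```python
from m import *
s,q=jawnow(JB);torque()
p,Rt=target([-.3,-.2,9],-36,JB,off=1);plan(p,Rt,4)
```

```text
t 32.0 jaw uvn [-0.68 -0.21  9.01] x axis deg 148.95 tilt 0.05 F [-0.4 -2.2 -3.1] op 0.0235
F tool [-0.9 -2.  -0.4] F uvn [-0.2 -2.2  0.4] moment about axis 0.17 wrist tq n 0.2
4 x delta [-0.0001, 0.0019, 0.0] ang [-0.0002, -0.0001, 0.0216] |d|mm 1.9 deg 1.24
```

>>> step_arm:
  series:
    - {"delta_pos": [-0.0001,0.0019,0],"angular": [0,0,0.0216],"hand": 205}
    - {"delta_pos": [-0.0001,0.0019,0],"angular": [0,0,0.0216],"hand": 205}
    - {"delta_pos": [-0.0001,0.0019,0],"angular": [0,0,0.0216],"hand": 205}
    - {"delta_pos": [-0.0001,0.0019,0],"angular": [0,0,0.0216],"hand": 205}
    - {"delta_pos": [0,0,0],"angular": [0,0,0],"hand": 205}
    - {"delta_pos": [0,0,0],"angular": [0,0,0],"hand": 205}
    - {"delta_pos": [0,0,0],"angular": [0,0,0],"hand": 205}
    - {"delta_pos": [0,0,0],"angular": [0,0,0],"hand": 205}
    - {"delta_pos": [0,0,0],"angular": [0,0,0],"hand": 205}
    - {"delta_pos": [0,0,0],"angular": [0,0,0],"hand": 205}

```text
clock: 33.25
tool_pos: [0.4907, 0.2221, 0.1131]
eef_rot: [0.293, 0.921, 0.081, 0.245]
ft_force: [-5.1, 0.5, -4.4]
opening: 0.0239
```

Run:
```python
from m import *
s,q=jawnow(JB);torque()
p,Rt=target([-.3,-.2,9],-41,JB,off=1);plan(p,Rt,4)
c,s=snap("wrist");u,v,n=UVN(YAW);W=cloud(c,s);Q=(W-S)@np.c_[u,v,n]*1000
m=(Q[...,2]>40)&(Q[...,2]<64)&(abs(Q[...,0])<60)&(Q[...,1]>-160)&(Q[...,1]<30);print(m.sum());pickle.dump((c,s),open("w10.pkl","wb"))
c,s=snap("side");pickle.dump((c,s),open("s10.pkl","wb"))
Q=(cloud(c)-S)@np.c_[u,v,n]*1000
m=(Q[...,2]>44)&(Q[...,2]<57)&(abs(Q[...,0])<25)
for v0 in range(-150,-40,12):
    k=m&(Q[...,1]>v0)&(Q[...,1]<v0+12);print(v0+6,k.sum(),Q[k].mean(0).round(1) if k.sum() else "")
```

```text
t 33.25 jaw uvn [-0.55 -0.24  8.92] x axis deg 144.01 tilt 0.07 F [-5.1  0.5 -4.4] op 0.0239
F tool [ 4.3 -2.5 -1.6] F uvn [-4.9  0.5  1.6] moment about axis 0.21 wrist tq n 0.15
4 x delta [-0.0001, 0.0019, -0.0] ang [-0.0003, -0.0001, 0.0219] |d|mm 1.9 deg 1.25
0
-144 42 [  -6.3 -145.    49.8]
-132 31 [  -2.5 -132.9   50.1]
-120 35 [  -0.7 -121.    50. ]
-108 35 [   1.5 -108.2   50.7]
-96 27 [  0.7 -96.2  51.2]
-84 26 [  0.8 -84.4  50.6]
-72 32 [  2.6 -72.3  51. ]
-60 28 [  2.2 -59.6  50.6]
-48 26 [  2.8 -48.4  50.3]
-36 29 [  2.9 -36.5  50.8]
```

>>> step_arm:
  series:
    - {"delta_pos": [-0.0001,0.0019,0],"angular": [0,0,0.0219],"hand": 205}
    - {"delta_pos": [-0.0001,0.0019,0],"angular": [0,0,0.0219],"hand": 205}
    - {"delta_pos": [-0.0001,0.0019,0],"angular": [0,0,0.0219],"hand": 205}
    - {"delta_pos": [-0.0001,0.0019,0],"angular": [0,0,0.0219],"hand": 205}
    - {"delta_pos": [0,0,0],"angular": [0,0,0],"hand": 205}
    - {"delta_pos": [0,0,0],"angular": [0,0,0],"hand": 205}
    - {"delta_pos": [0,0,0],"angular": [0,0,0],"hand": 205}
    - {"delta_pos": [0,0,0],"angular": [0,0,0],"hand": 205}
    - {"delta_pos": [0,0,0],"angular": [0,0,0],"hand": 205}
    - {"delta_pos": [0,0,0],"angular": [0,0,0],"hand": 205}

```text
clock: 34.6
tool_pos: [0.4949, 0.228, 0.1155]
eef_rot: [0.333, 0.907, 0.092, 0.241]
ft_force: [-5.7, 0.9, -4.4]
opening: 0.0231
```

Run:
```python
from m import *
s,q=jawnow(JB);torque();print(s["q"].round(2))
p,Rt=target([-.3,-.2,9],-46,JB,off=1);plan(p,Rt,4)
```

```text
t 34.6 jaw uvn [-0.38 -0.27  8.85] x axis deg 138.94 tilt 0.09 F [-5.7  0.9 -4.4] op 0.0231
F tool [ 4.8 -2.9 -1.9] F uvn [-5.5  1.   1.9] moment about axis 0.24 wrist tq n 0.1
[ 0.59  0.08 -0.69  0.36 -0.28  1.23]
4 x delta [-0.0, 0.0019, -0.0] ang [-0.0003, -0.0002, 0.0216] |d|mm 1.9 deg 1.24
```

>>> step_arm:
  series:
    - {"delta_pos": [0,0.0019,0],"angular": [0,0,0.0216],"hand": 205}
    - {"delta_pos": [0,0.0019,0],"angular": [0,0,0.0216],"hand": 205}
    - {"delta_pos": [0,0.0019,0],"angular": [0,0,0.0216],"hand": 205}
    - {"delta_pos": [0,0.0019,0],"angular": [0,0,0.0216],"hand": 205}
    - {"delta_pos": [0,0,0],"angular": [0,0,0],"hand": 205}
    - {"delta_pos": [0,0,0],"angular": [0,0,0],"hand": 205}
    - {"delta_pos": [0,0,0],"angular": [0,0,0],"hand": 205}
    - {"delta_pos": [0,0,0],"angular": [0,0,0],"hand": 205}
    - {"delta_pos": [0,0,0],"angular": [0,0,0],"hand": 205}
    - {"delta_pos": [0,0,0],"angular": [0,0,0],"hand": 205}

```text
clock: 35.85
tool_pos: [0.4993, 0.2335, 0.118]
eef_rot: [0.372, 0.892, 0.102, 0.237]
ft_force: [-5.5, 0.1, -4.1]
opening: 0.0236
```

Run:
```python
from m import *
s,q=jawnow(JB);torque();u,v,n=UVN(YAW)
c,s=snap("side");Q=(cloud(c)-S)@np.c_[u,v,n]*1000
m=(Q[...,2]>44)&(Q[...,2]<57)&(abs(Q[...,0])<25)&(Q[...,1]<-40)&(Q[...,1]>-145);print("small handle slope deg",np.degrees(np.polyfit(Q[m][:,1],Q[m][:,0],1)[0]))
# big spanner handle/head direction as seen at n 8..20
c,s=snap("wrist");T=tips(c,s);pickle.dump((c,s),open("w11.pkl","wb"))
k=(T[...,2]>-.024)&(T[...,2]<-.012)&(abs(T[...,1])<.03)&(T[...,0]>.02)&(T[...,0]<.09)&(c["z_map"]>0);P=T[k]*1000;print(k.sum())
if k.sum()>50: print("handle end: slope deg in tool",np.degrees(np.polyfit(P[:,0],P[:,1],1)[0]),P.min(0),P.max(0))
p,Rt=target([-.3,-.2,9],-50,JB,off=1);plan(p,Rt,4)
```

```text
t 35.85 jaw uvn [-0.33 -0.19  8.87] x axis deg 133.98 tilt 0.1 F [-5.5  0.1 -4.1] op 0.0236
F tool [ 3.7 -3.6 -2. ] F uvn [-5.2  0.2  2. ] moment about axis 0.31 wrist tq n 0.04
small handle slope deg 3.292568475940136
13848
handle end: slope deg in tool -0.3678654699555229 [ 20.00509091 -12.87927047 -21.05374886] [ 78.8193137   13.35243244 -14.28626919]
4 x delta [-0.0, 0.0015, -0.0] ang [-0.0004, -0.0001, 0.0174] |d|mm 1.5 deg 1.0
```

>>> step_arm:
  series:
    - {"delta_pos": [0,0.0015,0],"angular": [0,0,0.0174],"hand": 205}
    - {"delta_pos": [0,0.0015,0],"angular": [0,0,0.0174],"hand": 205}
    - {"delta_pos": [0,0.0015,0],"angular": [0,0,0.0174],"hand": 205}
    - {"delta_pos": [0,0.0015,0],"angular": [0,0,0.0174],"hand": 205}
    - {"delta_pos": [0,0,0],"angular": [0,0,0],"hand": 205}
    - {"delta_pos": [0,0,0],"angular": [0,0,0],"hand": 205}
    - {"delta_pos": [0,0,0],"angular": [0,0,0],"hand": 205}
    - {"delta_pos": [0,0,0],"angular": [0,0,0],"hand": 205}
    - {"delta_pos": [0,0,0],"angular": [0,0,0],"hand": 205}
    - {"delta_pos": [0,0,0],"angular": [0,0,0],"hand": 205}

```text
clock: 37.2
tool_pos: [0.503, 0.2375, 0.1202]
eef_rot: [0.403, 0.878, 0.11, 0.233]
ft_force: [-6.1, -0.2, -4.4]
opening: 0.0237
```

Run:
```python
from m import *
s,q=jawnow(JB);torque()
p,Rt=target([-.3,-.2,9],-53,JB,off=1);plan(p,Rt,3)
```

```text
t 37.2 jaw uvn [-0.36 -0.16  8.84] x axis deg 129.99 tilt 0.1 F [-6.1 -0.2 -4.4] op 0.0237
F tool [ 3.7 -4.5 -2.1] F uvn [-5.8 -0.1  2.1] moment about axis 0.38 wrist tq n 0.02
3 x delta [-0.0, 0.0015, -0.0] ang [-0.0006, -0.0001, 0.0174] |d|mm 1.5 deg 1.0
```

>>> step_arm:
  series:
    - {"delta_pos": [0,0.0016,0],"angular": [-0.0003,0,0.0185],"hand": 205}
    - {"delta_pos": [0,0.0016,0],"angular": [-0.0003,0,0.0185],"hand": 205}
    - {"delta_pos": [0,0.0016,0],"angular": [-0.0003,0,0.0185],"hand": 205}
    - {"delta_pos": [0,0.0016,0],"angular": [-0.0003,0,0.0185],"hand": 205}
    - {"delta_pos": [0,0.0016,0],"angular": [-0.0003,0,0.0185],"hand": 205}
    - {"delta_pos": [0,0,0],"angular": [0,0,0],"hand": 205}
    - {"delta_pos": [0,0,0],"angular": [0,0,0],"hand": 205}
    - {"delta_pos": [0,0,0],"angular": [0,0,0],"hand": 205}
    - {"delta_pos": [0,0,0],"angular": [0,0,0],"hand": 205}
    - {"delta_pos": [0,0,0],"angular": [0,0,0],"hand": 205}

```text
clock: 38.45
tool_pos: [0.5084, 0.2416, 0.1232]
eef_rot: [0.443, 0.858, 0.121, 0.229]
ft_force: [-5.1, -4.1, -4.6]
opening: 0.0236
```

Run:
```python
from m import *
s,q=jawnow(JB);torque();u,v,n=UVN(YAW)
c,s=snap("side");Q=(cloud(c)-S)@np.c_[u,v,n]*1000
m=(Q[...,2]>44)&(Q[...,2]<57)&(abs(Q[...,0])<25)&(Q[...,1]<-40)&(Q[...,1]>-145);print("small handle slope deg",np.degrees(np.polyfit(Q[m][:,1],Q[m][:,0],1)[0]))
k=(Q[...,2]>57)&(Q[...,2]<64)&(np.hypot(Q[...,0],Q[...,1])<24);P=Q[k][:,:2].astype(np.float32);print("head top",k.sum(),cv2.minAreaRect(P))
cs,_=snap("scene");Q=(cloud(cs)-S)@np.c_[u,v,n]*1000;k=(Q[...,2]>55)&(Q[...,2]<66)&(np.hypot(Q[...,0],Q[...,1])<24);P=Q[k][:,:2].astype(np.float32);print("head top",k.sum(),cv2.minAreaRect(P))
a=c["color"][115:190,285:375];b=cs["color"][205:280,360:450]
im=np.hstack([cv2.resize(x,(400,333),interpolation=cv2.INTER_CUBIC) for x in(a,b)]);cv2.imwrite("pics/t1.png",cv2.cvtColor(im,cv2.COLOR_RGB2BGR))
```

```text
t 38.45 jaw uvn [-0.43 -0.92  8.87] x axis deg 124.71 tilt 0.11 F [-5.1 -4.1 -4.6] op 0.0236
F tool [-0.4 -6.5 -1.5] F uvn [-5.1 -4.   1.5] moment about axis 0.55 wrist tq n 0.42
small handle slope deg 3.6230401257824583
head top 58 ((1.2823023796081543, -1.8911380767822266), (31.89360237121582, 31.10824966430664), 54.323246002197266)
head top 49 ((2.2905750274658203, -3.5040245056152344), (26.89446449279785, 30.583600997924805), 84.43022155761719)
```

View pics/t1.png

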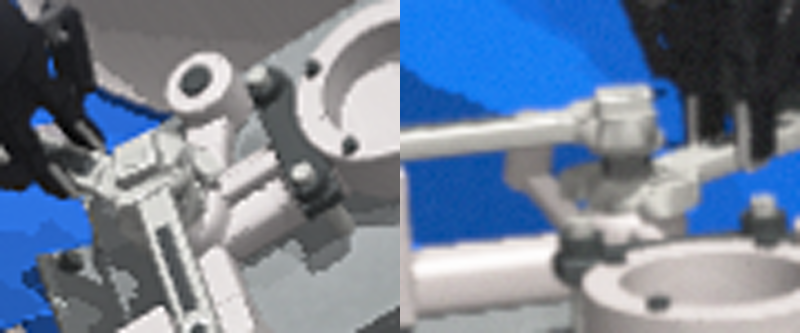

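The small spanner still holds the square and the big one is on the nut. The moment rose from 0.4 to about 1 N m in the last step, so it is nearing the stop. I'll go a bit further to confirm.

>>> step_arm:
  series:
    - {"delta_pos": [0,0.0016,0],"angular": [0,0,0.0185],"hand": 205}
    - {"delta_pos": [0,0.0016,0],"angular": [0,0,0.0185],"hand": 205}
    - {"delta_pos": [0,0.0016,0],"angular": [0,0,0.0185],"hand": 205}
    - {"delta_pos": [0,0,0],"angular": [0,0,0],"hand": 205}
    - {"delta_pos": [0,0,0],"angular": [0,0,0],"hand": 205}
    - {"delta_pos": [0,0,0],"angular": [0,0,0],"hand": 205}
    - {"delta_pos": [0,0,0],"angular": [0,0,0],"hand": 205}
    - {"delta_pos": [0,0,0],"angular": [0,0,0],"hand": 205}
    - {"delta_pos": [0,0,0],"angular": [0,0,0],"hand": 205}
    - {"delta_pos": [0,0,0],"angular": [0,0,0],"hand": 205}

```text
clock: 39.8
tool_pos: [0.5118, 0.2437, 0.1251]
eef_rot: [0.467, 0.846, 0.126, 0.226]
ft_force: [-4.1, -6.6, -4.9]
opening: 0.0235
```

Run:
```python
from m import *
s,q=jawnow(JB);torque()
```

```text
t 39.8 jaw uvn [-0.48 -1.41  8.91] x axis deg 121.55 tilt 0.19 F [-4.1 -6.6 -4.9] op 0.0235
F tool [-3.2 -7.2 -0.7] F uvn [-4.4 -6.5  0.7] moment about axis 0.61 wrist tq n 0.75
```

>>> step_arm:
  series:
    - {"delta_pos": [0,0.0022,0],"angular": [0,0,0.0185],"hand": 205}
    - {"delta_pos": [0,0.0022,0],"angular": [0,0,0.0185],"hand": 205}
    - {"delta_pos": [0,0.0022,0],"angular": [0,0,0.0185],"hand": 205}
    - {"delta_pos": [0,0,0],"angular": [0,0,0],"hand": 205}
    - {"delta_pos": [0,0,0],"angular": [0,0,0],"hand": 205}
    - {"delta_pos": [0,0,0],"angular": [0,0,0],"hand": 205}
    - {"delta_pos": [0,0,0],"angular": [0,0,0],"hand": 205}
    - {"delta_pos": [0,0,0],"angular": [0,0,0],"hand": 205}
    - {"delta_pos": [0,0,0],"angular": [0,0,0],"hand": 205}
    - {"delta_pos": [0,0,0],"angular": [0,0,0],"hand": 205}

```text
clock: 41.05
tool_pos: [0.5155, 0.2456, 0.1267]
eef_rot: [0.49, 0.833, 0.131, 0.222]
ft_force: [-6.1, -11.3, -4.0]
opening: 0.0235
```

Run:
```python
from m import *
s,q=jawnow(JB);torque();print(s["q"].round(2))
c,s=snap("wrist");T=tips(c,s)
k=(T[...,2]>-.024)&(T[...,2]<-.012)&(abs(T[...,1])<.03)&(T[...,0]>.02)&(T[...,0]<.075)&(c["z_map"]>0);P=T[k]*1000
print("handle slope in tool",np.degrees(np.polyfit(P[:,0],P[:,1],1)[0]))
u,v,n=UVN(YAW);cs,_=snap("side");Q=(cloud(cs)-S)@np.c_[u,v,n]*1000
m=(Q[...,2]>44)&(Q[...,2]<57)&(abs(Q[...,0])<25)&(Q[...,1]<-40)&(Q[...,1]>-145);print("small slope",np.degrees(np.polyfit(Q[m][:,1],Q[m][:,0],1)[0]))
```

```text
t 41.05 jaw uvn [-0.43 -1.84  8.62] x axis deg 118.42 tilt 0.38 F [ -6.1 -11.3  -4. ] op 0.0235
F tool [ -7.1 -10.4  -2.4] F uvn [ -5.7 -11.2   2.5] moment about axis 0.88 wrist tq n 0.86
[ 0.6   0.11 -0.61  0.41 -0.28  1.6 ]
handle slope in tool -1.0533971746397097
small slope 3.772114448512066
```

The moment is now about 1.7 N m against 0.5 N m running drag, and the travel is past the possible 0.7 rad plus play, so this is the solid stop. I'll back off into the jaw's play and then draw the big spanner off along its axis.

>>> step_arm:
  series:
    - {"delta_pos": [0,-0.003,0],"angular": [0,0,-0.032],"hand": 205}
    - {"delta_pos": [0,-0.003,0],"angular": [0,0,-0.032],"hand": 205}
    - {"delta_pos": [0,-0.003,0],"angular": [0,0,-0.032],"hand": 205}
    - {"delta_pos": [0,-0.003,0],"angular": [0,0,-0.032],"hand": 205}
    - {"delta_pos": [0,-0.003,0],"angular": [0,0,-0.032],"hand": 205}
    - {"delta_pos": [0,0,0],"angular": [0,0,0],"hand": 205}
    - {"delta_pos": [0.002,0,0],"angular": [0,0,0],"hand": 205}
    - {"delta_pos": [0.003,0,0],"angular": [0,0,0],"hand": 205}
    - {"delta_pos": [0.003,0,0],"angular": [0,0,0],"hand": 205}
    - {"delta_pos": [0,0,0],"angular": [0,0,0],"hand": 205}

```text
clock: 42.4
tool_pos: [0.5035, 0.2437, 0.1204]
eef_rot: [0.424, 0.867, 0.114, 0.234]
ft_force: [0.8, -14.4, -0.9]
opening: 0.0237
```

Run:
```python
from m import *
s,q=jawnow(JB);torque()
```

```text
t 42.4 jaw uvn [-2.89  3.6   9.45] x axis deg 127.31 tilt 0.45 F [  0.8 -14.4  -0.9] op 0.0237
F tool [-12.5  -7.3  -1.7] F uvn [  1.8 -14.4   1.8] moment about axis 0.66 wrist tq n -0.23
```

>>> step_arm:
  series:
    - {"delta_pos": [0,-0.0027,0],"angular": [0,0,-0.03],"hand": 205}
    - {"delta_pos": [0,-0.0027,0],"angular": [0,0,-0.03],"hand": 205}
    - {"delta_pos": [0,-0.0027,0],"angular": [0,0,-0.03],"hand": 205}
    - {"delta_pos": [0,0,0],"angular": [0,0,0],"hand": 205}
    - {"delta_pos": [0,0,0],"angular": [0,0,0],"hand": 205}

```text
invalid input at $.series: expected 10 rows
```

>>> step_arm:
  series:
    - {"delta_pos": [0,-0.0027,0],"angular": [0,0,-0.03],"hand": 205}
    - {"delta_pos": [0,-0.0027,0],"angular": [0,0,-0.03],"hand": 205}
    - {"delta_pos": [0,-0.0027,0],"angular": [0,0,-0.03],"hand": 205}
    - {"delta_pos": [0,0,0],"angular": [0,0,0],"hand": 205}
    - {"delta_pos": [0,0,0],"angular": [0,0,0],"hand": 205}
    - {"delta_pos": [0,0,0],"angular": [0,0,0],"hand": 205}
    - {"delta_pos": [0,0,0],"angular": [0,0,0],"hand": 205}
    - {"delta_pos": [0,0,0],"angular": [0,0,0],"hand": 205}
    - {"delta_pos": [0,0,0],"angular": [0,0,0],"hand": 205}
    - {"delta_pos": [0,0,0],"angular": [0,0,0],"hand": 205}

```text
clock: 43.65
tool_pos: [0.497, 0.2404, 0.1168]
eef_rot: [0.383, 0.886, 0.105, 0.238]
ft_force: [-3.7, -6.0, -2.7]
opening: 0.0236
```

Run:
```python
from m import *
s,q=jawnow(JB);torque()
```

```text
t 43.65 jaw uvn [-4.41  5.32  9.16] x axis deg 132.56 tilt 0.18 F [-3.7 -6.  -2.7] op 0.0236
F tool [-2.4 -6.2 -2.4] F uvn [-3.  -5.9  2.4] moment about axis 0.57 wrist tq n -0.5
```

>>> step_arm:
  series:
    - {"delta_pos": [0,-0.0008,0],"angular": [0,0,0],"hand": 205}
    - {"delta_pos": [0.003,0,0],"angular": [0,0,0],"hand": 205}
    - {"delta_pos": [0.004,0,0],"angular": [0,0,0],"hand": 205}
    - {"delta_pos": [0.004,0,0],"angular": [0,0,0],"hand": 205}
    - {"delta_pos": [0.005,0,0],"angular": [0,0,0],"hand": 205}
    - {"delta_pos": [0.005,0,0],"angular": [0,0,0],"hand": 205}
    - {"delta_pos": [0.006,0,0],"angular": [0,0,0],"hand": 205}
    - {"delta_pos": [0.006,0,0],"angular": [0,0,0],"hand": 205}
    - {"delta_pos": [0.006,0,0],"angular": [0,0,0],"hand": 205}
    - {"delta_pos": [0.006,0,0],"angular": [0,0,0],"hand": 205}

```text
clock: 44.9
tool_pos: [0.469, 0.2743, 0.1009]
eef_rot: [0.382, 0.887, 0.106, 0.237]
ft_force: [-0.0, 0.4, -2.7]
opening: 0.0238
```

Run:
```python
from m import *
s,q=jawnow(JB);torque();print(s["q"].round(3))
u,v,n=UVN(YAW);c,s=snap("wrist");pickle.dump((c,s),open("w12.pkl","wb"))
Rm=R.from_quat(s["eef_rot"]).as_matrix();a=np.degrees(np.arctan2(Rm[:,0]@v,Rm[:,0]@u))
p0=s["tool_pos"]+.07*n
# carry to mat: grip pose as originally picked, high waypoint
s1=after(p0,Rm);p=np.array([.5274,-.3523,.22]);Rt=down(183.07);lin(p,Rt,14,205,s1)
```

```text
t 44.9 jaw uvn [-36.07  39.66   9.02] x axis deg 132.71 tilt 0.04 F [-0.   0.4 -2.7] op 0.0238
F tool [ 0.1  0.5 -0.6] F uvn [0.3 0.4 0.6] moment about axis -0.07 wrist tq n -0.03
[ 0.716  0.112 -0.685  0.358 -0.33   1.459]
{"delta_pos": [-0.0379, -0.025, -0.0006], "angular": [-0.0185, 0.0447, -0.1691], "hand": 205},
{"delta_pos": [-0.0331, -0.0309, -0.0027], "angular": [-0.0185, 0.0447, -0.1691], "hand": 205},
{"delta_pos": [-0.0273, -0.036, -0.0046], "angular": [-0.0185, 0.0447, -0.1691], "hand": 205},
{"delta_pos": [-0.0206, -0.04, -0.0064], "angular": [-0.0185, 0.0447, -0.1691], "hand": 205},
{"delta_pos": [-0.0133, -0.0427, -0.0079], "angular": [-0.0185, 0.0447, -0.1691], "hand": 205},
{"delta_pos": [-0.0055, -0.0441, -0.0092], "angular": [-0.0185, 0.0447, -0.1691], "hand": 205},
{"delta_pos": [0.0024, -0.0442, -0.0101], "angular": [-0.0185, 0.0447, -0.1691], "hand": 205},
{"delta_pos": [0.0103, -0.043, -0.0106], "angular": [-0.0185, 0.0447, -0.1691], "hand": 205},
{"delta_pos": [0.0178, -0.0404, -0.0107], "angular": [-0.0185, 0.0447, -0.1691], "hand": 205},
{"delta_pos": [0.0248, -0.0366, -0.0105], "angular": [-0.0185, 0.0447, -0.1691], "hand": 205},
{"delta_pos": [0.031, -0.0317, -0.0099], "angular": [-0.0185, 0.0447, -0.1691], "hand": 205},
{"delta_pos": [0.0363, -0.0258, -0.0089], "angular": [-0.0185, 0.0447, -0.1691], "hand": 205},
{"delta_pos": [0.0405, -0.0191, -0.0076], "angular": [-0.0185, 0.0447, -0.1691], "hand": 205},
{"delta_pos": [0.0434, -0.0119, -0.006], "angular": [-0.0185, 0.0447, -0.1691], "hand": 205},
```

Run:
```python
from m import *
u,v,n=UVN(YAW);s=env.sense();Rm=R.from_quat(s["eef_rot"]).as_matrix()
s1=after(s["tool_pos"]+.15*n,Rm);print(s1["tool_pos"]);lin([.5274,-.3523,.2],down(183.07),16,205,s1)
```

```text
[0.39358974 0.27358929 0.23050964]
{"delta_pos": [-0.0328, -0.0223, 0.0056], "angular": [-0.0162, 0.039, -0.148], "hand": 205},
{"delta_pos": [-0.0293, -0.027, 0.004], "angular": [-0.0162, 0.039, -0.148], "hand": 205},
{"delta_pos": [-0.0252, -0.0311, 0.0024], "angular": [-0.0162, 0.039, -0.148], "hand": 205},
{"delta_pos": [-0.0204, -0.0345, 0.001], "angular": [-0.0162, 0.039, -0.148], "hand": 205},
{"delta_pos": [-0.0151, -0.0371, -0.0003], "angular": [-0.0162, 0.039, -0.148], "hand": 205},
{"delta_pos": [-0.0094, -0.0389, -0.0014], "angular": [-0.0162, 0.039, -0.148], "hand": 205},
{"delta_pos": [-0.0035, -0.0398, -0.0023], "angular": [-0.0162, 0.039, -0.148], "hand": 205},
{"delta_pos": [0.0025, -0.0399, -0.0029], "angular": [-0.0162, 0.039, -0.148], "hand": 205},
{"delta_pos": [0.0085, -0.039, -0.0033], "angular": [-0.0162, 0.039, -0.148], "hand": 205},
{"delta_pos": [0.0143, -0.0373, -0.0035], "angular": [-0.0162, 0.039, -0.148], "hand": 205},
{"delta_pos": [0.0197, -0.0347, -0.0034], "angular": [-0.0162, 0.039, -0.148], "hand": 205},
{"delta_pos": [0.0248, -0.0313, -0.0031], "angular": [-0.0162, 0.039, -0.148], "hand": 205},
{"delta_pos": [0.0292, -0.0273, -0.0025], "angular": [-0.0162, 0.039, -0.148], "hand": 205},
{"delta_pos": [0.033, -0.0226, -0.0017], "angular": [-0.0162, 0.039, -0.148], "hand": 205},
{"delta_pos": [0.036, -0.0175, -0.0007], "angular": [-0.0162, 0.039, -0.148], "hand": 205},
{"delta_pos": [0.0382, -0.012, 0.0005], "angular": [-0.0162, 0.039, -0.148], "hand": 205},
```

>>> step_arm:
  series:
    - {"delta_pos": [0,0,-0.045],"angular": [0,0,0],"hand": 205}
    - {"delta_pos": [0,0,-0.045],"angular": [0,0,0],"hand": 205}
    - {"delta_pos": [0,0,-0.045],"angular": [0,0,0],"hand": 205}
    - {"delta_pos": [0,0,-0.045],"angular": [0,0,0],"hand": 205}
    - {"delta_pos": [-0.0328,-0.0223,0.0056],"angular": [-0.0162,0.039,-0.148],"hand": 205}
    - {"delta_pos": [-0.0293,-0.027,0.004],"angular": [-0.0162,0.039,-0.148],"hand": 205}
    - {"delta_pos": [-0.0252,-0.0311,0.0024],"angular": [-0.0162,0.039,-0.148],"hand": 205}
    - {"delta_pos": [-0.0204,-0.0345,0.001],"angular": [-0.0162,0.039,-0.148],"hand": 205}
    - {"delta_pos": [-0.0151,-0.0371,-0.0003],"angular": [-0.0162,0.039,-0.148],"hand": 205}
    - {"delta_pos": [-0.0094,-0.0389,-0.0014],"angular": [-0.0162,0.039,-0.148],"hand": 205}

```text
clock: 46.2
tool_pos: [0.4214, 0.0515, 0.245]
eef_rot: [-0.032, 0.98, 0.079, 0.179]
ft_force: [0.8, 0.6, -3.4]
opening: 0.0234
```

>>> step_arm:
  series:
    - {"delta_pos": [-0.0035,-0.0398,-0.0023],"angular": [-0.0162,0.039,-0.148],"hand": 205}
    - {"delta_pos": [0.0025,-0.0399,-0.0029],"angular": [-0.0162,0.039,-0.148],"hand": 205}
    - {"delta_pos": [0.0085,-0.039,-0.0033],"angular": [-0.0162,0.039,-0.148],"hand": 205}
    - {"delta_pos": [0.0143,-0.0373,-0.0035],"angular": [-0.0162,0.039,-0.148],"hand": 205}
    - {"delta_pos": [0.0197,-0.0347,-0.0034],"angular": [-0.0162,0.039,-0.148],"hand": 205}
    - {"delta_pos": [0.0248,-0.0313,-0.0031],"angular": [-0.0162,0.039,-0.148],"hand": 205}
    - {"delta_pos": [0.0292,-0.0273,-0.0025],"angular": [-0.0162,0.039,-0.148],"hand": 205}
    - {"delta_pos": [0.033,-0.0226,-0.0017],"angular": [-0.0162,0.039,-0.148],"hand": 205}
    - {"delta_pos": [0.036,-0.0175,-0.0007],"angular": [-0.0162,0.039,-0.148],"hand": 205}
    - {"delta_pos": [0.0382,-0.012,0.0005],"angular": [-0.0162,0.039,-0.148],"hand": 205}

```text
clock: 47.45
tool_pos: [0.48, -0.3434, 0.2198]
eef_rot: [-0.705, 0.709, 0.004, 0.005]
ft_force: [0.4, 0.2, -2.5]
opening: 0.0236
```

Run:
```python
from m import *
s=env.sense();print(s["tool_pos"],s["q"].round(2),s["opening"],s["ft_force"].round(1),s["clock"])
p=[.5274,-.3523,.03];plan(p,down(183.07),5)
```

```text
[ 0.47997968 -0.34336364  0.21983556] [-0.63  0.36  0.14  1.36  0.01 -2.19] 0.023570207681008586 [ 0.4  0.2 -2.5] 47.45
5 x delta [0.0022, -0.0094, 0.038] ang [-0.0005, 0.0025, -0.012] |d|mm 39.2 deg 0.7
```

>>> step_arm:
  series:
    - {"delta_pos": [0.0022,-0.0094,0.038],"angular": [-0.0005,0.0025,-0.012],"hand": 205}
    - {"delta_pos": [0.0022,-0.0094,0.038],"angular": [-0.0005,0.0025,-0.012],"hand": 205}
    - {"delta_pos": [0.0022,-0.0094,0.038],"angular": [-0.0005,0.0025,-0.012],"hand": 205}
    - {"delta_pos": [0.0022,-0.0094,0.038],"angular": [-0.0005,0.0025,-0.012],"hand": 205}
    - {"delta_pos": [0.0022,-0.0094,0.034],"angular": [-0.0005,0.0025,-0.012],"hand": 205}
    - {"delta_pos": [0,0,0.011],"angular": [0,0,0],"hand": 205}
    - {"delta_pos": [0,0,0.009],"angular": [0,0,0],"hand": 205}
    - {"delta_pos": [0,0,0.006],"angular": [0,0,0],"hand": 205}
    - {"delta_pos": [0,0,0.003],"angular": [0,0,0],"hand": 205}
    - {"delta_pos": [0,0,0],"angular": [0,0,0],"hand": 205}

```text
clock: 48.7
tool_pos: [0.5272, -0.3505, 0.0057]
eef_rot: [0.724, -0.69, 0.0, -0.001]
ft_force: [-1.4, 0.6, -3.6]
opening: 0.0236
```

Run:
```python
from m import *
s=env.sense();print(s["tool_pos"],s["ft_force"].round(1),s["clock"])
# next: rise then to above small spanner handle on stand
J=np.array([0,0,45.]);u,v,n=UVN(YAW)
a=np.radians(87.5-1);X=u*np.cos(a)+v*np.sin(a)
print(down(183.07)[:,0])
```

```text
[ 0.52721028 -0.35046087  0.00571847] [-1.4  0.6 -3.6] 48.7
[ 0.05355597 -0.99856485  0.        ]
```

Run:
```python
from m import *
JF=[-.069,0,-.0111]
p,Rt=target([0,0,135],86.5,JF,off=1);print(p)
s=env.sense();Rm=R.from_quat(s["eef_rot"]).as_matrix();s1=after(np.array([.527,-.3505,.2]),Rm)
lin(p,Rt,10,110,s1)
```

```text
[0.48534829 0.10323243 0.25559437]
{"delta_pos": [-0.0455, 0.002, -0.0055], "angular": [0.0522, -0.0005, 0.0095], "hand": 110},
{"delta_pos": [-0.0455, 0.0021, -0.0056], "angular": [0.0522, -0.0005, 0.0095], "hand": 110},
{"delta_pos": [-0.0455, 0.0022, -0.0057], "angular": [0.0522, -0.0005, 0.0095], "hand": 110},
{"delta_pos": [-0.0455, 0.0024, -0.0058], "angular": [0.0522, -0.0005, 0.0095], "hand": 110},
{"delta_pos": [-0.0455, 0.0025, -0.0059], "angular": [0.0522, -0.0005, 0.0095], "hand": 110},
{"delta_pos": [-0.0454, 0.0026, -0.006], "angular": [0.0522, -0.0005, 0.0095], "hand": 110},
{"delta_pos": [-0.0454, 0.0027, -0.0061], "angular": [0.0522, -0.0005, 0.0095], "hand": 110},
{"delta_pos": [-0.0454, 0.0028, -0.0062], "angular": [0.0522, -0.0005, 0.0095], "hand": 110},
{"delta_pos": [-0.0454, 0.0029, -0.0064], "angular": [0.0522, -0.0005, 0.0095], "hand": 110},
{"delta_pos": [-0.0453, 0.003, -0.0065], "angular": [0.0522, -0.0005, 0.0095], "hand": 110},
```

>>> step_arm:
  series:
    - {"delta_pos": [0,0,0.0035],"angular": [0,0,0],"hand": 205}
    - {"delta_pos": [0,0,0.0005],"angular": [0,0,0],"hand": 190}
    - {"delta_pos": [0,0,0],"angular": [0,0,0],"hand": 170}
    - {"delta_pos": [0,0,0],"angular": [0,0,0],"hand": 130}
    - {"delta_pos": [0,0,0],"angular": [0,0,0],"hand": 110}
    - {"delta_pos": [0,0,-0.01],"angular": [0,0,0],"hand": 110}
    - {"delta_pos": [0,0,-0.04],"angular": [0,0,0],"hand": 110}
    - {"delta_pos": [0,0,-0.05],"angular": [0,0,0],"hand": 110}
    - {"delta_pos": [0,0,-0.05],"angular": [0,0,0],"hand": 110}
    - {"delta_pos": [0,0,-0.05],"angular": [0,0,0],"hand": 110}

```text
clock: 49.95
tool_pos: [0.5268, -0.3505, 0.2039]
eef_rot: [0.724, -0.69, 0.0, -0.001]
ft_force: [0.3, -0.3, 0.1]
opening: 0.0488
```

>>> step_arm:
  series:
    - {"delta_pos": [-0.0455,0.002,-0.0055],"angular": [0.0522,-0.0005,0.0095],"hand": 110}
    - {"delta_pos": [-0.0455,0.0021,-0.0056],"angular": [0.0522,-0.0005,0.0095],"hand": 110}
    - {"delta_pos": [-0.0455,0.0022,-0.0057],"angular": [0.0522,-0.0005,0.0095],"hand": 110}
    - {"delta_pos": [-0.0455,0.0024,-0.0058],"angular": [0.0522,-0.0005,0.0095],"hand": 110}
    - {"delta_pos": [-0.0455,0.0025,-0.0059],"angular": [0.0522,-0.0005,0.0095],"hand": 110}
    - {"delta_pos": [-0.0454,0.0026,-0.006],"angular": [0.0522,-0.0005,0.0095],"hand": 110}
    - {"delta_pos": [-0.0454,0.0027,-0.0061],"angular": [0.0522,-0.0005,0.0095],"hand": 110}
    - {"delta_pos": [-0.0454,0.0028,-0.0062],"angular": [0.0522,-0.0005,0.0095],"hand": 110}
    - {"delta_pos": [-0.0454,0.0029,-0.0064],"angular": [0.0522,-0.0005,0.0095],"hand": 110}
    - {"delta_pos": [-0.0453,0.003,-0.0065],"angular": [0.0522,-0.0005,0.0095],"hand": 110}

```text
clock: 51.2
tool_pos: [0.4849, 0.1043, 0.2587]
eef_rot: [-0.665, 0.7, -0.177, 0.191]
ft_force: [0.5, -0.8, 0.5]
opening: 0.0486
```

Run:
```python
from m import *
JF=[-.069,0,-.0111];s,q=jawnow(JF);print(s["q"].round(2))
u,v,n=UVN(YAW);c,s=snap("wrist");pickle.dump((c,s),open("w13.pkl","wb"));Q=(cloud(c,s)-S)@np.c_[u,v,n]*1000
k=(Q[...,2]>48)&(Q[...,2]<56)&(abs(Q[...,0])<25)&(Q[...,1]<-30)&(Q[...,1]>-125)&(c["z_map"]>0)
P=Q[k];b=np.array([((P[(P[:,1]>=a)&(P[:,1]<a+4)][:,0].min()+P[(P[:,1]>=a)&(P[:,1]<a+4)][:,0].max())/2,a+2,np.ptp(P[(P[:,1]>=a)&(P[:,1]<a+4)][:,0])) for a in range(-124,-34,4) if ((P[:,1]>=a)&(P[:,1]<a+4)).sum()>15])
print(k.sum(),b.round(1)[::3].tolist());pf=np.polyfit(b[:,1],b[:,0],1);print("u at v=-69",np.polyval(pf,-69),"slope deg",np.degrees(np.arctan(pf[0])),"n",np.median(P[:,2]))
k=(Q[...,2]>57)&(Q[...,2]<64)&(np.hypot(Q[...,0],Q[...,1])<24);print("head top",cv2.minAreaRect(Q[k][:,:2].astype(np.float32)))
# mat check in side view
c,_=snap("side");S_=spanners(c,None,.02)
```

```text
t 51.2 jaw uvn [  1.22   1.07 137.94] x axis deg -93.58 tilt 0.16 F [ 0.5 -0.8  0.5] op 0.0486
[ 0.3  -0.19 -0.52  0.72 -0.14 -1.26]
6208 [[-5.0, -122.0, 22.6], [-4.2, -110.0, 21.5], [-3.9, -98.0, 21.9], [-3.5, -86.0, 21.6], [-3.0, -74.0, 21.3], [-2.9, -62.0, 21.6], [-2.2, -50.0, 21.8], [-1.7, -38.0, 21.5]]
u at v=-69 -2.8578714661487523 slope deg 1.9955983127993122 n 51.14297297213327
head top ((-0.0719289779663086, -0.6134719848632812), (28.00693130493164, 26.584091186523438), 80.87438201904297)
```

Run:
```python
from m import *
JF=[-.069,0,-.0111]
p,Rt=target([-.1,0,44.5],88,JF,off=1);plan(p,Rt,5)
```

```text
5 x delta [0.0008, -0.0003, 0.0187] ang [-0.0003, 0.0009, -0.0044] |d|mm 18.7 deg 0.26
```

>>> step_arm:
  series:
    - {"delta_pos": [0.0008,-0.0003,0.0187],"angular": [-0.0003,0.0009,-0.0044],"hand": 110}
    - {"delta_pos": [0.0008,-0.0003,0.0187],"angular": [-0.0003,0.0009,-0.0044],"hand": 110}
    - {"delta_pos": [0.0008,-0.0003,0.0187],"angular": [-0.0003,0.0009,-0.0044],"hand": 110}
    - {"delta_pos": [0.0008,-0.0003,0.0187],"angular": [-0.0003,0.0009,-0.0044],"hand": 110}
    - {"delta_pos": [0.0008,-0.0003,0.0187],"angular": [-0.0003,0.0009,-0.0044],"hand": 110}
    - {"delta_pos": [0,0,0],"angular": [0,0,0],"hand": 130}
    - {"delta_pos": [0,0,0],"angular": [0,0,0],"hand": 160}
    - {"delta_pos": [0,0,0],"angular": [0,0,0],"hand": 190}
    - {"delta_pos": [0,0,0],"angular": [0,0,0],"hand": 215}
    - {"delta_pos": [0,0,0],"angular": [0,0,0],"hand": 215}
  force: 70

```text
clock: 52.55
tool_pos: [0.5325, 0.0992, 0.1775]
eef_rot: [-0.674, 0.693, -0.179, 0.185]
ft_force: [-7.8, -1.2, 7.9]
opening: 0.0202
```

Run:
```python
from m import *
JF=[-.069,0,-.0111];s,q=jawnow(JF);u,v,n=UVN(YAW)
Rm=R.from_quat(s["eef_rot"]).as_matrix();s1=after(s["tool_pos"]+.12*n,Rm)
d=np.degrees(np.arctan2(.99751,-.0704)) 
lin([.4492,-.3519,.2],down(184.04),11,215,s1)
```

```text
t 52.55 jaw uvn [ 0.21 -4.44 43.57] x axis deg -92.22 tilt 0.29 F [-7.8 -1.2  7.9] op 0.0202
{"delta_pos": [0.0411, 0.0044, 0.0053], "angular": [-0.0474, -0.0009, -0.0087], "hand": 215},
{"delta_pos": [0.0411, 0.0045, 0.0055], "angular": [-0.0474, -0.0009, -0.0087], "hand": 215},
{"delta_pos": [0.041, 0.0046, 0.0057], "angular": [-0.0474, -0.0009, -0.0087], "hand": 215},
{"delta_pos": [0.041, 0.0046, 0.0058], "angular": [-0.0474, -0.0009, -0.0087], "hand": 215},
{"delta_pos": [0.041, 0.0047, 0.006], "angular": [-0.0474, -0.0009, -0.0087], "hand": 215},
{"delta_pos": [0.0409, 0.0048, 0.0062], "angular": [-0.0474, -0.0009, -0.0087], "hand": 215},
{"delta_pos": [0.0409, 0.0049, 0.0064], "angular": [-0.0474, -0.0009, -0.0087], "hand": 215},
{"delta_pos": [0.0408, 0.0049, 0.0066], "angular": [-0.0474, -0.0009, -0.0087], "hand": 215},
{"delta_pos": [0.0408, 0.0049, 0.0068], "angular": [-0.0474, -0.0009, -0.0087], "hand": 215},
{"delta_pos": [0.0408, 0.005, 0.007], "angular": [-0.0474, -0.0009, -0.0087], "hand": 215},
{"delta_pos": [0.0407, 0.005, 0.0072], "angular": [-0.0474, -0.0009, -0.0087], "hand": 215},
```

>>> step_arm:
  series:
    - {"delta_pos": [0,0,-0.005],"angular": [0,0,0],"hand": 215}
    - {"delta_pos": [0,0,-0.007],"angular": [0,0,0],"hand": 215}
    - {"delta_pos": [0,0,-0.008],"angular": [0,0,0],"hand": 215}
    - {"delta_pos": [0,0,-0.01],"angular": [0,0,0],"hand": 215}
    - {"delta_pos": [0,0,-0.03],"angular": [0,0,0],"hand": 215}
    - {"delta_pos": [0,0,-0.03],"angular": [0,0,0],"hand": 215}
    - {"delta_pos": [0,0,-0.03],"angular": [0,0,0],"hand": 215}
    - {"delta_pos": [0,0,0],"angular": [0,0,0],"hand": 215}
    - {"delta_pos": [0,0,0],"angular": [0,0,0],"hand": 215}
    - {"delta_pos": [0,0,0],"angular": [0,0,0],"hand": 215}
  force: 90

```text
clock: 53.8
tool_pos: [0.4732, 0.0991, 0.2797]
eef_rot: [-0.674, 0.693, -0.178, 0.185]
ft_force: [-1.1, 0.5, -3.0]
opening: 0.0194
```

Run:
```python
from m import *
JF=[-.0735,0,-.0111];s,q=jawnow(JF);u,v,n=UVN(YAW)
for nm in("scene","side"):
    c,_=snap(nm);pickle.dump(c,open(nm+"14.pkl","wb"));Q=(cloud(c)-S)@np.c_[u,v,n]*1000
    k=(Q[...,2]>57)&(Q[...,2]<64)&(np.hypot(Q[...,0],Q[...,1])<24);print(nm,"head top",k.sum(),cv2.minAreaRect(Q[k][:,:2].astype(np.float32)))
lin([.4492,-.3475,.2],down(184.04),10,215)
```

```text
t 53.8 jaw uvn [  0.18   0.62 161.62] x axis deg -92.24 tilt 0.36 F [-1.1  0.5 -3. ] op 0.0194
scene head top 36 ((2.3446388244628906, -2.632923126220703), (25.163114547729492, 27.757770538330078), 81.43197631835938)
side head top 70 ((3.2483129501342773, -2.5846290588378906), (31.52337646484375, 28.144025802612305), 76.53620910644531)
{"delta_pos": [0.0448, 0.0048, 0.0057], "angular": [-0.0519, -0.0009, -0.0096], "hand": 215},
{"delta_pos": [0.0448, 0.0049, 0.0059], "angular": [-0.0519, -0.0009, -0.0096], "hand": 215},
{"delta_pos": [0.0447, 0.005, 0.0061], "angular": [-0.0519, -0.0009, -0.0096], "hand": 215},
{"delta_pos": [0.0447, 0.0051, 0.0063], "angular": [-0.0519, -0.0009, -0.0096], "hand": 215},
{"delta_pos": [0.0447, 0.0052, 0.0065], "angular": [-0.0519, -0.0009, -0.0096], "hand": 215},
{"delta_pos": [0.0446, 0.0053, 0.0068], "angular": [-0.0519, -0.0009, -0.0096], "hand": 215},
{"delta_pos": [0.0446, 0.0054, 0.007], "angular": [-0.0519, -0.0009, -0.0096], "hand": 215},
{"delta_pos": [0.0445, 0.0054, 0.0073], "angular": [-0.0519, -0.0009, -0.0096], "hand": 215},
{"delta_pos": [0.0445, 0.0055, 0.0075], "angular": [-0.0519, -0.0009, -0.0096], "hand": 215},
{"delta_pos": [0.0444, 0.0055, 0.0077], "angular": [-0.0519, -0.0009, -0.0096], "hand": 215},
```

>>> step_arm:
  series:
    - {"delta_pos": [0.0448,0.0048,0.0057],"angular": [-0.0519,-0.0009,-0.0096],"hand": 215}
    - {"delta_pos": [0.0448,0.0049,0.0059],"angular": [-0.0519,-0.0009,-0.0096],"hand": 215}
    - {"delta_pos": [0.0447,0.005,0.0061],"angular": [-0.0519,-0.0009,-0.0096],"hand": 215}
    - {"delta_pos": [0.0447,0.0051,0.0063],"angular": [-0.0519,-0.0009,-0.0096],"hand": 215}
    - {"delta_pos": [0.0447,0.0052,0.0065],"angular": [-0.0519,-0.0009,-0.0096],"hand": 215}
    - {"delta_pos": [0.0446,0.0053,0.0068],"angular": [-0.0519,-0.0009,-0.0096],"hand": 215}
    - {"delta_pos": [0.0446,0.0054,0.007],"angular": [-0.0519,-0.0009,-0.0096],"hand": 215}
    - {"delta_pos": [0.0445,0.0054,0.0073],"angular": [-0.0519,-0.0009,-0.0096],"hand": 215}
    - {"delta_pos": [0.0445,0.0055,0.0075],"angular": [-0.0519,-0.0009,-0.0096],"hand": 215}
    - {"delta_pos": [0.0444,0.0055,0.0077],"angular": [-0.0519,-0.0009,-0.0096],"hand": 215}

```text
clock: 55.15
tool_pos: [0.4496, -0.3494, 0.1998]
eef_rot: [0.731, -0.682, -0.0, -0.0]
ft_force: [0.1, 0.4, -2.5]
opening: 0.0199
```

Run:
```python
from m import *
s=env.sense();print(s["tool_pos"],s["ft_force"].round(1),s["q"].round(2))
plan([.4492,-.3475,.03],down(184.04),5)
S_=None
c,_=snap("scene");spanners(c,None,.02);c,_=snap("side");spanners(c,None,.02)
```

```text
[ 0.44957276 -0.3493804   0.19981796] [ 0.1  0.4 -2.5] [-0.66  0.32  0.04  1.29  0.   -2.3 ]
5 x delta [-0.0004, 0.0001, 0.034] ang [-0.0, 0.0001, -0.0001] |d|mm 34.0 deg 0.01
{'end': [538.68, -430.06], 'tip': [526.31, -250.07], 'd': [-0.07, 1.0], 'L': 180.42, 'w': 31.53, 'deg': 93.93}
```

>>> step_arm:
  series:
    - {"delta_pos": [-0.0004,0,0.034],"angular": [0,0,0],"hand": 215}
    - {"delta_pos": [0,0,0.034],"angular": [0,0,0],"hand": 215}
    - {"delta_pos": [0,0,0.034],"angular": [0,0,0],"hand": 215}
    - {"delta_pos": [0,0,0.034],"angular": [0,0,0],"hand": 215}
    - {"delta_pos": [0,0,0.03],"angular": [0,0,0],"hand": 215}
    - {"delta_pos": [0,0,0.014],"angular": [0,0,0],"hand": 215}
    - {"delta_pos": [0,0,0.009],"angular": [0,0,0],"hand": 215}
    - {"delta_pos": [0,0,0.005],"angular": [0,0,0],"hand": 215}
    - {"delta_pos": [0,0,0.003],"angular": [0,0,0],"hand": 215}
    - {"delta_pos": [0,0,0],"angular": [0,0,0],"hand": 215}

```text
clock: 56.5
tool_pos: [0.4501, -0.3471, 0.0042]
eef_rot: [0.731, -0.682, 0.001, -0.001]
ft_force: [0.1, 0.6, -3.5]
opening: 0.0197
```

>>> step_arm:
  series:
    - {"delta_pos": [0,0,0.001],"angular": [0,0,0],"hand": 215}
    - {"delta_pos": [0,0,0.001],"angular": [0,0,0],"hand": 200}
    - {"delta_pos": [0,0,0],"angular": [0,0,0],"hand": 180}
    - {"delta_pos": [0,0,0],"angular": [0,0,0],"hand": 150}
    - {"delta_pos": [0,0,0],"angular": [0,0,0],"hand": 120}
    - {"delta_pos": [0,0,-0.01],"angular": [0,0,0],"hand": 120}
    - {"delta_pos": [0,0,-0.04],"angular": [0,0,0],"hand": 120}
    - {"delta_pos": [0,0,-0.05],"angular": [0,0,0],"hand": 120}
    - {"delta_pos": [0,0,-0.05],"angular": [0,0,0],"hand": 120}
    - {"delta_pos": [0,0,-0.05],"angular": [0,0,0],"hand": 120}

```text
clock: 57.75
tool_pos: [0.4493, -0.3468, 0.2045]
eef_rot: [0.731, -0.682, 0.001, -0.001]
ft_force: [1.0, 0.1, -1.0]
opening: 0.045
```

Run:
```python
from m import *
s=env.sense();print(s["clock"],s["tool_pos"],s["ft_force"].round(1))
u,v,n=UVN(YAW)
for nm in("scene","side"):
    c,_=snap(nm);save(c,"f_"+nm);print(nm);spanners(c,None,.02);W=cloud(c)
    for nme,x,y in(("small",.4492,-.3475),("big",.527,-.3505)):
        k=(abs(W[...,0]-x)<.008)&(abs(W[...,1]-y)<.06);print(nme,k.sum(),np.median(W[k][:,2]).round(4),W[k][:,2].max().round(4))
    Q=(W-S)@np.c_[u,v,n]*1000
    k=(Q[...,2]>57)&(Q[...,2]<64)&(np.hypot(Q[...,0],Q[...,1])<24);print("head",cv2.minAreaRect(Q[k][:,:2].astype(np.float32)))
a=cv2.imread("pics/f_side.png")[285:415,285:455];b=cv2.imread("pics/f_side.png")[115:190,290:370]
cv2.imwrite("pics/f.png",np.hstack([cv2.resize(a,(420,321),interpolation=cv2.INTER_CUBIC),cv2.resize(b,(342,321),interpolation=cv2.INTER_CUBIC)]))
# view pose for nut as before (safer tilt), estimate travel
a_=np.radians(15);z=-n*np.cos(a_)+u*np.sin(a_);y=u*np.cos(a_)+n*np.sin(a_)
```

```text
57.75 [ 0.4493488  -0.34684298  0.20446787] [ 1.   0.1 -1. ]
scene
small 1173 0.545 0.7114
big 289 0.0202 0.6749
head ((2.2786426544189453, -2.867673873901367), (24.598630905151367, 26.239704132080078), 75.802490234375)
side
{'end': [533.47, -433.44], 'tip': [522.94, -247.94], 'd': [-0.06, 1.0], 'L': 185.8, 'w': 25.68, 'deg': 93.25}
small 1967 0.5607 0.7239
big 329 0.0211 0.6739
head ((0.0, 0.0), (0.0, 0.0), 0.0)
```

View pics/f.png

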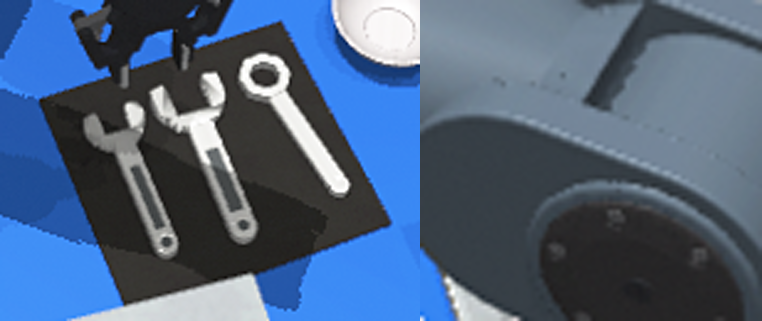

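The left crop shows both spanners flat on the mat in their old places, with the ring spanner unmoved. The gripper is clear, so I'm handing in.

```bash
python3 -c "
from h import *
print(env.sign_off(), env.sense()['clock'])"
```

```text
the job is handed in; nothing more can be done
the job is handed in; nothing more can be done
```

I did the whole job and handed it in at about 58 s of the 72 s. No check showed a failure, but the locknut's tightness is judged from torque and travel, not seen directly.

**What I did**
- Fitted the small spanner on the square head with its handle on the ear's step and let go of it.
- Slid the big spanner onto the locknut and turned it clockwise.
- Drew both spanners off and laid them back in their places on the mat.

**Last checks**
- **Locknut:** the turning moment rose from about 0.4 to about 1.7 N m. The swing had also gone past the 0.7 rad it could have been loose plus the play in the jaws. I took that as the solid stop.
- **Screw:** by the square head's angle it turned clockwise by roughly 10 deg (single readings 9 to 14), within the 25 allowed.
- **Spanners:** the final picture shows both lying flat on the mat, with the ring spanner in its old place beside them. The big spanner's handle measured at the right height (20 to 21 mm). The arm hid the small one from my height check, so that one rests on the picture alone.

**What disagreed**
- **Fingertips:** they stood about 11 mm behind the reported TCP, not 19 mm ahead as stated. My first two grasps closed on air, and I then worked from the measured offset.
- **Loose angle:** the locknut looked about 31 deg loose in the picture, but the turn came out several degrees longer. Play in the jaws and in the screw may not explain all of it.
- **Picture budget:** I viewed 15 pictures against a budget of 10 (12 at most).

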